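Start the solder-fume cabinet and raise its sash to the pointer

TASK

Make the small solder-fume cabinet ready for work. First start its fan: press down the raised near end of the rocker switch on the box at its right foot. Then put the fingertips beneath the lip of the sash and gently push the sash up until the lip's lower edge is level with the pointer on the right-hand jamb; leave it standing there. Only press and push: do not shift the pointer, and leave everything else where it is.

Things in the scene. Friction and masses are not known exactly. Their poses are not given: they have to be found in the camera images.
- cabinet: Fume cabinet, white and grey with clear sides, 270 mm wide, 275 deep, 390 tall. Origin: on the desk, mid-width, 10 mm behind the front of its 30 mm high plinth; x into the cabinet, y to its left, z up. Its front window, the clear sliding sash, leans back 24 deg from upright. A keyboard under 30 mm high may lie just in front of its left half.
- lip_edge (a point): Middle of the lower front edge of the lip along the sash's foot: push up from beneath here. The lip is 182 mm long, 20 mm proud of the rail that goes on 35 mm below it; flat underside, top sloping back to the window, so it cannot be gripped. z up the slope, the way it slides; y to the cabinet's left; x into the cabinet and 24 deg down. Sash shut: 73 mm above the desk, 1 mm before the plinth.
- pointer_tip (a point): Tip of the black triangular pointer on the slide clamped to the right-hand jamb (16 mm high, 40 mm wide). It points left at the end of the lip and stands 14 mm farther in than the lip's edge. Axes as lip_edge. The sash is at the marked height when lip_edge and this tip are level along this z (up the slope).
- sash (a joint): How far the sash is open, in m up the slope: 0 shut (the start), 0.155 at its top stop. A steel weight in the left-hand channel balances it exactly, so it stays where it is left; it moves up or down at about 2 N, a little more when pushed faster.
- pointer (a joint): Height of the pointer in m up the slope, on the sash's scale: lip and tip are level when joint sash equals this. It is set anew each time between 0.055 and 0.12 and is stiff (10 N).
- fan_switch (a joint): Angle of the black rocker switch in rad: 0 off (near end up), 0.40 on (near end fully down). It stays where it is put.
- switch_near_end (a point): Top face of the rocker's near half, 20 mm from its pivot: press here. The rocker (56 mm near to far, 30 mm wide, pivot in the middle) is on the grey control box (34 mm high, 96 x 60 mm) that juts out at the cabinet's right foot. Off, this point is 50 mm above the desk; pressed straight down about 8 mm it is on, at about 3 to 6 N.
- side_cutter: Leave alone: a pair of electronics side cutters with red grips, 107 x 62 x 16 mm, lying on the desk near its right edge. Origin: centre of its underside.
- flux_jar: Leave alone: a rosin jar with a green cap, 70 mm across and 67 mm tall, standing on the desk to the left of the cabinet's front. Origin: centre of its underside.
- mug: Leave alone: a white mug with a handle, 92 mm across and 95 mm tall, standing on the desk to the left of the keyboard. Origin: centre of its underside.

How it is judged:
By the outcome, as a careful person would: the job done as asked, in the order asked, and still so for the second after the job is handed in, with the robot touching nothing.
It also fails if it takes over 40 s, if anything falls off the work surface, if the arm or the gripper's body presses on something with over 40 N, if the wrist force passes 120 N, or if a joint passes its speed limit or range.

ROBOT

A 6-joint arm with a two-finger parallel gripper is mounted at the origin on a cart in front of the work surface, level with it; the furniture and walls round the work are solid. World frame = base frame: x ahead of the robot, y to its left, z up, the work surface at z = 0. Lengths are in m, angles in rad, forces in N, time in s.
With the tool pointing down it reaches from about 0.275 to 0.725 m from the base axis. Payload 15.9 kg.
Tool frame: the origin (TCP) lies on the centre line of the jaws, within the pads' length; the fingertips stand 14 mm ahead of it and the grasp point (between the pads) lies 5 mm behind it; z points along the fingers, y is the direction in which the jaws open and shut (so a half turn about z gives the same grasp; the last joint's range is limited). The gripper opens to 85 mm and grips with 20 to 120 N. Pads are 22 mm wide; open, the fingers measure 114 mm over their backs; the gripper's body (76 mm by 85 mm) begins 54 mm behind the grasp point. The pads swing forward as they close: fully open they stand 13 mm farther back than shut.
Start: joints at [-1.322, 0.213, -0.034, 1.323, 0, 1.571], TCP at [0.123, -0.485, 0.245] pointing down, gripper open.
Joint ranges: [-2.98, 2.98], [-0.74, 1.72], [-1.14, 1.35], [-2.1, 2.04], [-1.57, 1.44], [-3.14, 3.14]. Speed limits (rad/s): [1.89, 1.89, 2.39, 2.57, 3.14, 3.14].

INTERFACE

Orientations are given as a unit quaternion [w, x, y, z].
In Python, from rig import bot gives the robot as it stands. The module is installed in compiled form; this text tells all that it offers.
- The arm moves only by the tool jog_arm, never from a script. Its argument "commands" is a list of rows, each a list of 6 numbers: the shift along the tool's x, y, z in cm, then the turn, a rotation vector about the tool's x, y, z in rad. In form: [[dx, dy, dz, wx, wy, wz], ...]. A call has 1 to 12 rows; each row shifts and turns the pose as measured when the row begins, along the tool's axes as they then stand; what a row does not reach is not made up. A row lasts 1/8 s, in which the tool goes at most 62.5 mm and 10.7 degrees, less where a joint would pass 70% of its speed; a pose out of reach is approached as far as the arm can. A call with a gripper value outside its range is refused whole. "gripper" is the opening, from 0 (shut) to 1 (fully open), set as the call begins (left out, the last holds). The fingers move at their own pace and stop on an object; "newtons" is the grip in N (left out, the last holds). Time passes only in rows, so rows that do not move let the fingers close. It gives the time, the measured TCP pose, the force and the opening at its end, in the units of the state.
- bot.state(): the state, without advancing time (a new reading comes with each control period).
- bot.grab_frame(name): name is "side" or "top"; returns a dict with "color" (384x512x3 uint8, red, green, blue), "fov_y" (degrees; the focal length in pixels is half the picture's height over the tangent of half this angle, whatever the lens; pixels are square), "cx", "cy" (the principal point, pixels), "dist" ([k1, k2, p1, p2, k3] as OpenCV has them; the pictures are not rectified), "rvec" (rotation vector, rad) and "tvec" (3), from world to camera coordinates, as OpenCV has them. Camera axes: x right, y down, z forward; pixel columns grow to the right and rows downward; lengths in m; the calibration is good to about 2 mm. A picture is of the moment at which its call begins. There is no depth.
- bot.hand_in(): hands the job in, once; it reports no verdict.
The state is a dict: "time": time; "q": joint angles; "qvel": joint speeds; "effort": joint torques, N m; "tcp_pos": TCP position; "tcp_rot": TCP orientation; "ft_force": force on the tool from outside, world axes, zero at the start; "moment": the same for the moment, N m; "grip_width": finger opening in m.
Only numpy, scipy, OpenCV 4.12 (cv2) and the standard library are available. Lean on these libraries where they do the work, as an engineer would, in place of code of your own. Each camera call takes 0.05 s, during which the arm holds its last target.

## Working session

There is one attempt and no reset: what is moved stays moved. The work goes in short steps, Python scripts to look and compute and a tool call to move; the robot and the scene stay as the last step left them, time stands still between calls to the robot, and variables do not carry over. Pictures are saved under pics/ and viewed, and the job is handed in when it is done.

Besides the shell and the picture viewer there is one more tool, called after "Request:" by a JSON object that holds its "method" and its "body". jog_arm: Moves the arm, as the interface text tells. Its arguments: {"type":"object","properties":{"commands":{"type":"array"},"gripper":{"type":"number"},"newtons":{"type":"number"}},"required":["commands"]}

```bash
mkdir -p pics
python3 - <<'E'
from rig import bot
import cv2,json,numpy as np,pickle
s=bot.state();print(s)
for n in("side","top"):
    f=bot.grab_frame(n);pickle.dump(f,open(f"{n}0.pkl","wb"))
    cv2.imwrite(f"pics/{n}0.png",cv2.resize(f["color"][:,:,::-1],(800,600),interpolation=cv2.INTER_CUBIC))
    print({k:v for k,v in f.items() if k!="color"})
    R=cv2.Rodrigues(np.array(f["rvec"]))[0];print("cam pos",-R.T@np.array(f["tvec"]))
E
```

```text
{'time': 0.0, 'q': array([-1.32199877e+00,  2.13352766e-01, -3.50456363e-02,  1.32350654e+00,
        1.01921106e-05,  1.57081318e+00]), 'qvel': array([ 0.00174548,  0.00165752,  0.00168977, -0.00070278,  0.00025202,
       -0.00048237]), 'effort': array([-2.20439448e-03, -6.86146116e+01,  4.87130570e+01,  1.70859386e-02,
       -1.25182237e-04,  3.25123642e-05]), 'tcp_pos': array([ 0.12304296, -0.4842914 ,  0.24482319]), 'tcp_rot': array([-5.50655533e-04,  9.92273338e-01,  1.24069799e-01, -6.37253934e-05]), 'ft_force': array([-0.29715965,  0.86281668,  0.47004049]), 'moment': array([-0.03709141, -0.04187173,  0.01443072]), 'grip_width': 0.08566916392212615}
{'fov_y': 43.33239963614749, 'cx': 255.6383493105497, 'cy': 195.67851659445142, 'dist': array([0.03637033, 0.        , 0.        , 0.        , 0.        ]), 'rvec': array([ 2.46556609, -0.15847369,  0.050777  ]), 'tvec': array([-0.49681694,  0.01576486,  1.04530217])}
cam pos [ 0.41452597 -0.69633021  0.82645308]
{'fov_y': 55.747765647677674, 'cx': 253.29754703967188, 'cy': 190.14814429505998, 'dist': array([0.01616336, 0.        , 0.        , 0.        , 0.        ]), 'rvec': array([ 2.17464416, -2.16067425,  0.10381489]), 'tvec': array([-0.128994  ,  0.47617425,  0.8774083 ])}
cam pos [ 0.3867049  -0.13042907  0.92014905]
```

View pics/side0.png

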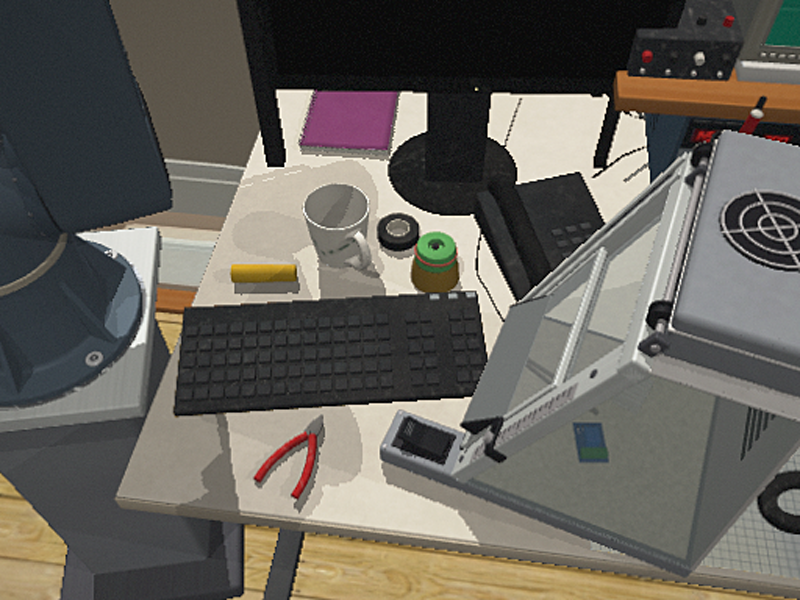

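View pics/top0.png

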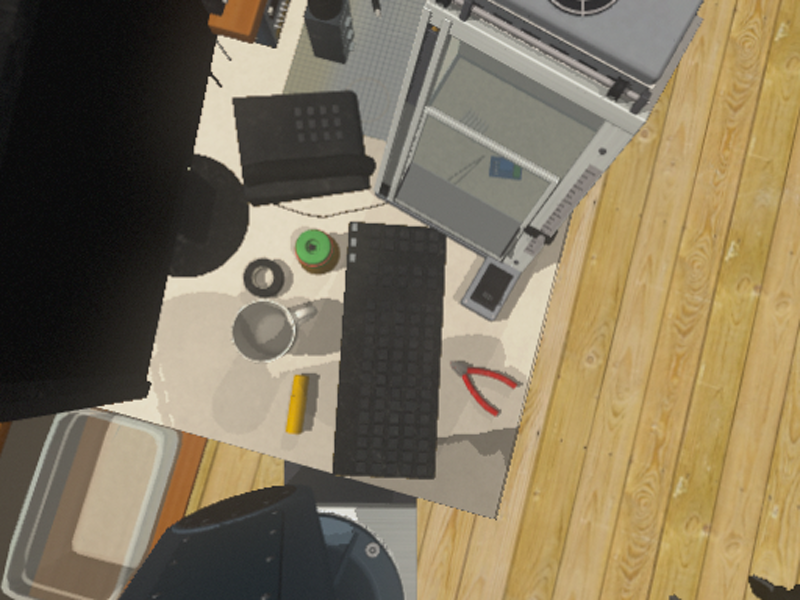

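Run:
```python
import cv2,pickle
f=pickle.load(open("side0.pkl","rb"))["color"][:,:,::-1]
cv2.imwrite("pics/side0c.png",cv2.resize(f[190:320,235:435],(800,520),interpolation=cv2.INTER_CUBIC))
f=pickle.load(open("top0.pkl","rb"))["color"][:,:,::-1]
cv2.imwrite("pics/top0c.png",cv2.resize(f[60:210,230:430],(800,600),interpolation=cv2.INTER_CUBIC))
```

```text
(no output)
```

View pics/side0c.png

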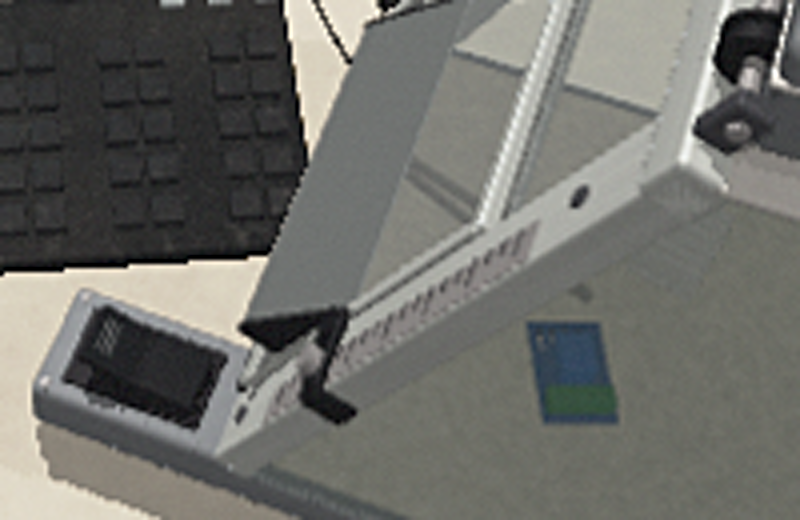

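View pics/top0c.png

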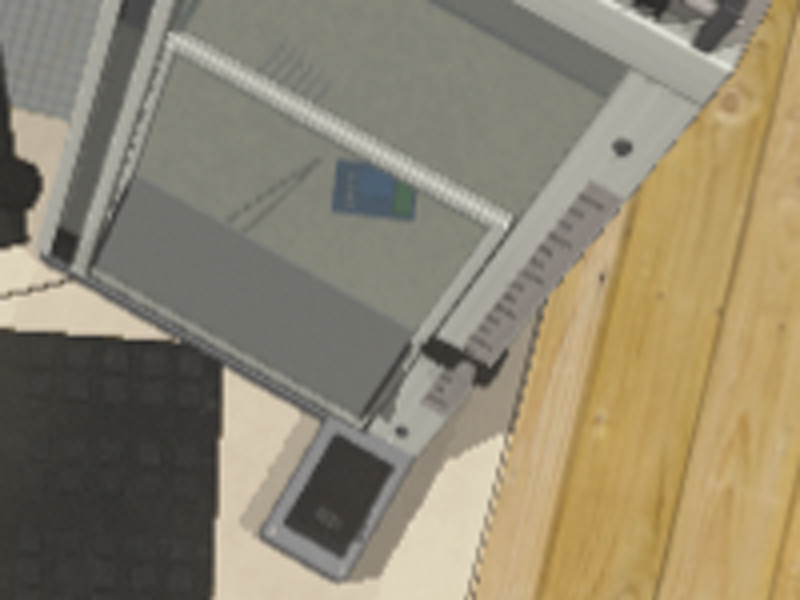

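```bash
cat > h.py <<'E'
import cv2,pickle,numpy as np
def cam(f):
    h=f["color"].shape[0];fl=h/2/np.tan(np.radians(f["fov_y"])/2)
    K=np.array([[fl,0,f["cx"]],[0,fl,f["cy"]],[0,0,1]]);R=cv2.Rodrigues(np.array(f["rvec"]))[0]
    return K,np.array(f["dist"]),R,np.array(f["tvec"])
def ray(f,u,v):
    K,D,R,t=cam(f)
    p=cv2.undistortPoints(np.array([[[u,v]]],float),K,D)[0,0]
    d=R.T@np.array([p[0],p[1],1]);return -R.T@t,d/np.linalg.norm(d)
def plane(f,u,v,z):
    o,d=ray(f,u,v);return o+d*(z-o[2])/d[2]
def tri(fs,us,ft,ut):
    o1,d1=ray(fs,*us);o2,d2=ray(ft,*ut)
    s=np.linalg.lstsq(np.c_[d1,-d2],o2-o1,rcond=None)[0]
    a=o1+d1*s[0];b=o2+d2*s[1];return (a+b)/2,np.linalg.norm(a-b)
def proj(f,P):
    K,D,R,t=cam(f)
    return cv2.projectPoints(np.atleast_2d(np.array(P,float)),cv2.Rodrigues(R)[0],t,K,D)[0][:,0]
S=pickle.load(open("side0.pkl","rb"));T=pickle.load(open("top0.pkl","rb"))
sc=lambda u,v:(235+(u+.5)/4-.5,190+(v+.5)/4-.5)
tc=lambda u,v:(230+(u+.5)/4-.5,60+(v+.5)/4-.5)
E
python3 - <<'E'
from h import *
np.set_printoptions(precision=4,suppress=True)
for n,a,b in [("screwA",(580,195),(622,147)),("screwB",(243,412),(402,432)),("boxNL",(85,292),(262,535)),("boxNR",(38,385),(345,578)),("boxFR",(215,455),(412,455)),
 ("winR",(490,225),(510,215)),("lipR",(243,325),(362,425)),("lipL",(370,22),(95,268)),("tip",(242,326),(425,345)),("rockNL",(100,308),(330,435)),("white",(108,340),(328,517))]:
    print(n,*tri(S,sc(*a),T,tc(*b)))
print("box top corners top view z=.034")
for p in [(262,535),(345,578),(412,455),(330,420)]:print(plane(T,*tc(*p),.034))
print("side")
for p in [(85,292),(38,395),(215,455),(250,350)]:print(plane(S,*sc(*p),.034))
E
```

```text
screwA [ 0.6216 -0.3629  0.2853] 0.0004778811162181105
screwB [ 0.5309 -0.3112  0.0523] 0.0018969223397573487
boxNL [ 0.4706 -0.2289  0.0299] 0.003118897292844499
boxNR [ 0.4434 -0.2784  0.0371] 0.0018961390840826823
boxFR [ 0.5186 -0.3209  0.0338] 0.00012415299233720168
winR [ 0.6107 -0.3309  0.2196] 0.0004647235063272829
lipR [ 0.5326 -0.2826  0.0777] 0.005670969880243569
lipL [ 0.6247 -0.1254  0.0808] 0.004748436534765856
tip [ 0.5457 -0.3087  0.1315] 0.0385460489254657
rockNL [ 0.498  -0.2648  0.0843] 0.048865160152411144
white [ 0.4781 -0.2665  0.0496] 0.000437928144082691
box top corners top view z=.034
[ 0.4686 -0.2285  0.034 ]
[ 0.4426 -0.2789  0.034 ]
[ 0.5186 -0.3209  0.034 ]
[ 0.5402 -0.2707  0.034 ]
side
[ 0.4719 -0.2312  0.034 ]
[ 0.4439 -0.2817  0.034 ]
[ 0.5185 -0.3211  0.034 ]
[ 0.5434 -0.2714  0.034 ]
```

Run:
```python
from h import *
np.set_printoptions(precision=4,suppress=True)
cv2.imwrite("pics/sp.png",cv2.resize(S["color"][250:300,280:346,::-1],(792,600),interpolation=cv2.INTER_CUBIC))
cv2.imwrite("pics/tp.png",cv2.resize(T["color"][135:185,310:376,::-1],(792,600),interpolation=cv2.INTER_CUBIC))
y=np.radians(-30);X=np.array([np.cos(y),np.sin(y),0]);Y=np.array([-np.sin(y),np.cos(y),0])
Z=np.array([0,0,1.]);a=np.radians(24);up=np.cos(a)*Z+np.sin(a)*X;inn=np.cos(a)*X-np.sin(a)*Z
for z in(.073,):
  print([plane(S,*sc(*p),z) for p in [(243,325),(370,22)]],[plane(T,*tc(*p),z) for p in [(362,425),(95,268)]])
L=np.array([.578,-.204,.073])
for h in (.055,.07,.085,.10,.12):
  for yy in(-.09,-.1):
    P=L+up*h+inn*.014+Y*yy
    ps=proj(S,P)[0];pt=proj(T,P)[0];print(h,yy,(ps-[280,250]+.5)*12-.5,(pt-[310,135]+.5)*12-.5)
```

```text
[array([ 0.5362, -0.2797,  0.073 ]), array([ 0.6293, -0.119 ,  0.073 ])] [array([ 0.5305, -0.2834,  0.073 ]), array([ 0.6244, -0.1253,  0.073 ])]
0.055 -0.09 [426.7212 198.2902] [254.2626 162.7151]
0.055 -0.1 [404.0189 256.4754] [301.0976 189.2597]
0.07 -0.09 [478.2057 162.5599] [285.9904 118.4806]
0.07 -0.1 [455.5243 221.3745] [333.6199 145.4293]
0.085 -0.09 [531.2967 125.7265] [318.7842  72.7638]
0.085 -0.1 [508.6475 185.1831] [367.2361 100.129 ]
0.1 -0.09 [586.072   87.7373] [352.6995  25.4881]
0.1 -0.1 [563.4677 147.8484] [402.0029  53.2831]
0.12 -0.09 [661.8703  35.1887] [399.767  -40.1134]
0.12 -0.1 [639.3472  96.1929] [450.2539 -11.7241]
```

View pics/sp.png

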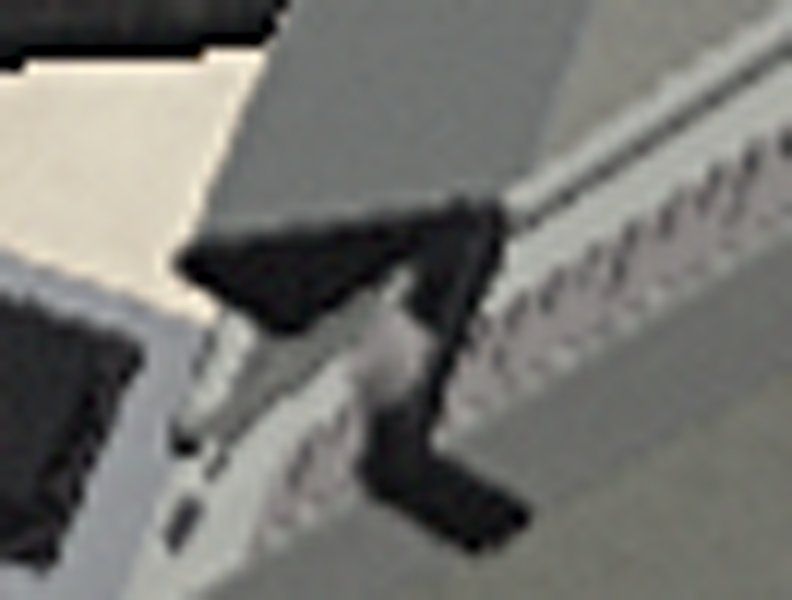

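View pics/tp.png

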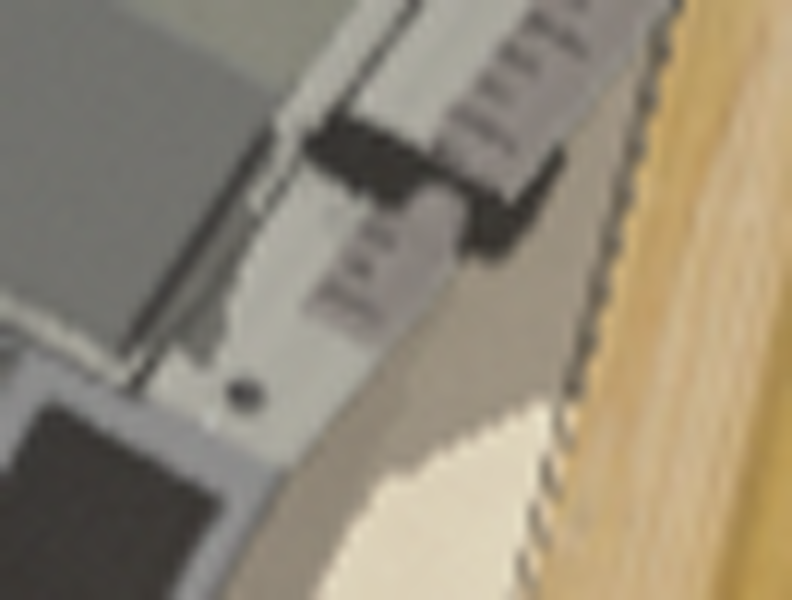

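Run:
```python
from h import *
def en(c):
    c=c.astype(float)/255;return (255*np.clip(c,0,1)**.5).astype(np.uint8)
cv2.imwrite("pics/sp2.png",en(cv2.resize(S["color"][262:297,290:330,::-1],(800,700),interpolation=cv2.INTER_NEAREST))[:600])
cv2.imwrite("pics/tp2.png",en(cv2.resize(T["color"][138:168,320:360,::-1],(800,600),interpolation=cv2.INTER_NEAREST)))
```

```text
(no output)
```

View pics/sp2.png

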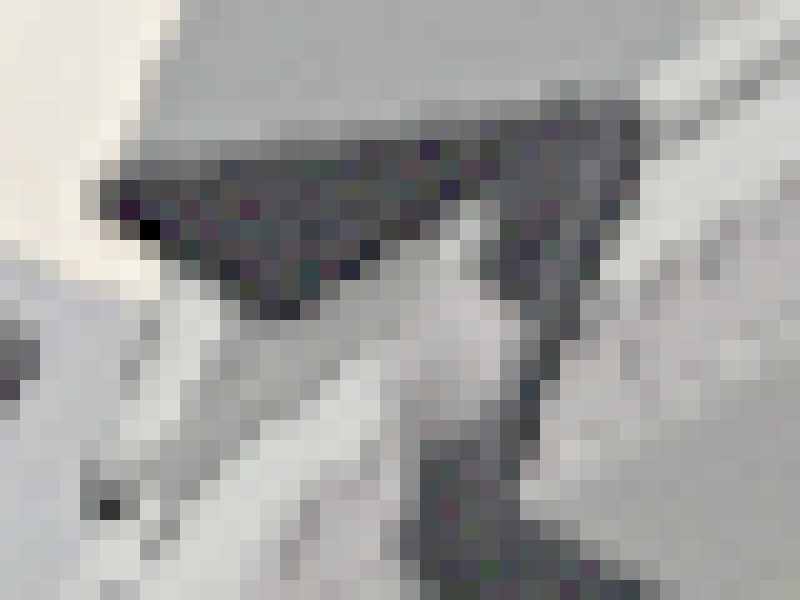

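View pics/tp2.png

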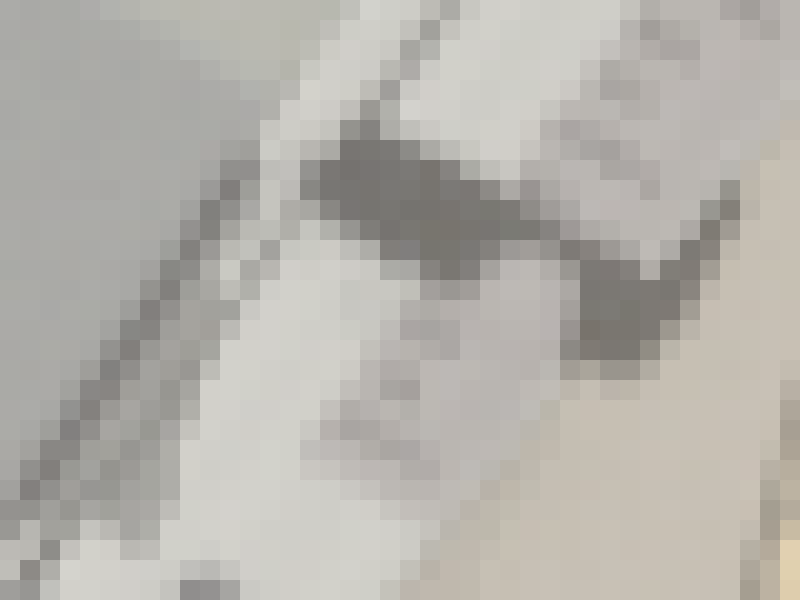

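```bash
cat >> h.py <<'E'
np.set_printoptions(precision=4,suppress=True)
_y=np.radians(-30);X=np.array([np.cos(_y),np.sin(_y),0]);Y=np.array([-np.sin(_y),np.cos(_y),0])
Z=np.array([0,0,1.]);_a=np.radians(24);up=np.cos(_a)*Z+np.sin(_a)*X;inn=np.cos(_a)*X-np.sin(_a)*Z
L0=np.array([.578,-.204,.073])
M=np.array([inn,Y,up])
E
python3 - <<'E'
from h import *
s2=lambda u,v:(290+u/20-.5,262+v/20-.5); t2=lambda u,v:(320+u/20-.5,138+v/20-.5)
# lip end: A front edge, B lower back
for n,a,b in [("A",(100,195),None),("tip?",(635,105),(350,120)),("tip?",(635,105),(308,185)),("tip mid",(635,105),(325,150)),("t2",(600,105),(308,185)),("t2",(560,110),(308,185)),("footR",(0,0),None)]:
    if b is None: continue
    P,e=tri(S,s2(*a),T,t2(*b)); print(n,P,e,M@(P-L0))
# rays vs plane inn=0.014 (rel L0)
def rp(f,p,k=.014):
    o,d=ray(f,*p); s=(k-inn@(o-L0))/(inn@d); P=o+s*d; return M@(P-L0)
for p in[(640,105),(600,105),(560,110),(520,110),(490,200),(490,280),(440,200)]:print("S",p,rp(S,s2(*p)))
for p in[(308,185),(305,170),(350,120),(325,150),(540,200),(450,290)]:print("T",p,rp(T,t2(*p)))
print("lip A side plane inn=0",rp(S,s2(95,195),0),"B inn .02",rp(S,s2(285,318),.02))
for h in(-.0,.02,.03,.04):print((proj(S,L0-Y*.091+inn*.02+up*h)-[290,262]+.5)*20)
E
```

```text
tip? [ 0.5703 -0.3103  0.1324] 0.0004947849642815332 [ 0.0183 -0.0959  0.0732]
tip? [ 0.5681 -0.3072  0.126 ] 0.006636958740200106 [ 0.0178 -0.0943  0.0659]
tip mid [ 0.5695 -0.3084  0.1286] 0.0027809721811201684 [ 0.0183 -0.0947  0.069 ]
t2 [ 0.5665 -0.307   0.1265] 0.003842789567086964 [ 0.0162 -0.0949  0.0658]
t2 [ 0.5648 -0.3069  0.1266] 0.0005516275523883454 [ 0.0147 -0.0957  0.0653]
S (640, 105) [ 0.014  -0.104   0.0861]
S (600, 105) [ 0.014  -0.1003  0.077 ]
S (560, 110) [ 0.014  -0.0973  0.0682]
S (520, 110) [ 0.014  -0.0934  0.0587]
S (490, 200) [ 0.014  -0.1031  0.0599]
S (490, 280) [ 0.014  -0.114   0.0672]
S (440, 200) [ 0.014  -0.0984  0.0478]
T (308, 185) [ 0.014  -0.0958  0.0658]
T (305, 170) [ 0.014  -0.0945  0.0677]
T (350, 120) [ 0.014  -0.0953  0.0784]
T (325, 150) [ 0.014  -0.095   0.0722]
T (540, 200) [ 0.014  -0.1171  0.0822]
T (450, 290) [ 0.014  -0.1154  0.0622]
lip A side plane inn=0 [-0.     -0.0881  0.0004] B inn .02 [ 0.02   -0.0892  0.0014]
[[271.3935 339.3187]]
[[375.5659 268.5179]]
[[429.1856 232.0863]]
[[483.869  194.9397]]
```

```bash
python3 - <<'E'
from h import *
c=[(287,522),(345,556),(393,462),(338,434)]
q=[plane(T,*tc(*p),z) for p,z in zip(c,(.048,.048,.037,.037))];print(q)
print("centre",np.mean(q,0)); 
print("edges",q[3]-q[0],q[2]-q[1],q[1]-q[0])
# side rocker: near edge corners, far edge
c=[(98,312),(70,378),(190,425),(228,355)]
q=[plane(S,*sc(*p),z) for p,z in zip(c,(.050,.050,.037,.037))];print(q,np.mean(q,0))
print((proj(S,[.485,-.262,.05])-[235,190]+.5)*4,(proj(T,[.485,-.262,.05])-[230,60]+.5)*4)
E
python3 - <<'E'
import cv2,pickle
from h import *
cv2.imwrite("pics/sw.png",cv2.resize(S["color"][258:308,240:306,::-1],(792,600),interpolation=cv2.INTER_CUBIC))
cv2.imwrite("pics/tw.png",cv2.resize(T["color"][160:210,288:354,::-1],(792,600),interpolation=cv2.INTER_CUBIC))
E
```

```text
[array([ 0.4753, -0.242 ,  0.048 ]), array([ 0.455 , -0.2767,  0.048 ]), array([ 0.5138, -0.3086,  0.037 ]), array([ 0.531 , -0.2751,  0.037 ])]
centre [ 0.4938 -0.2756  0.0425]
edges [ 0.0556 -0.033  -0.011 ] [ 0.0588 -0.0318 -0.011 ] [-0.0203 -0.0347  0.    ]
[array([ 0.4753, -0.2518,  0.05  ]), array([ 0.4584, -0.2836,  0.05  ]), array([ 0.5095, -0.3067,  0.037 ]), array([ 0.5325, -0.2743,  0.037 ])] [ 0.4939 -0.2791  0.0435]
[[122.6206 329.5726]] [[321.0089 506.3833]]
```

View pics/sw.png

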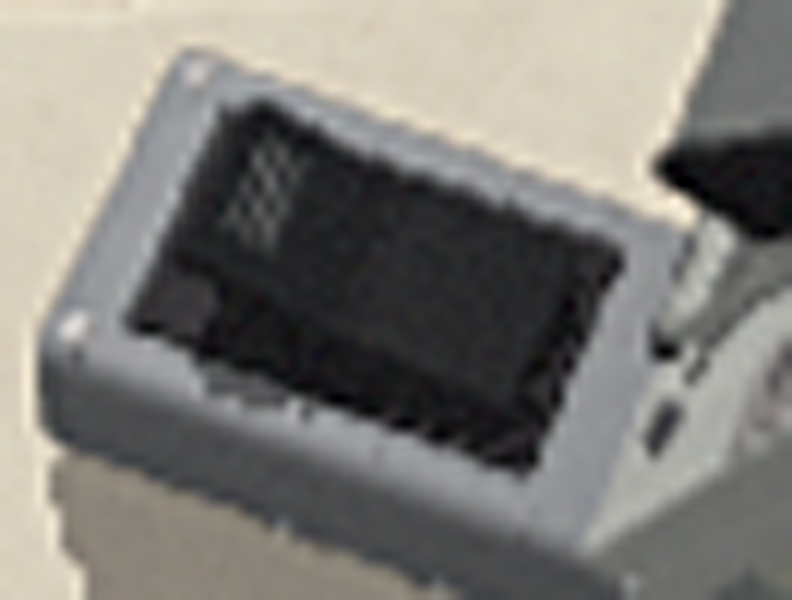

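View pics/tw.png

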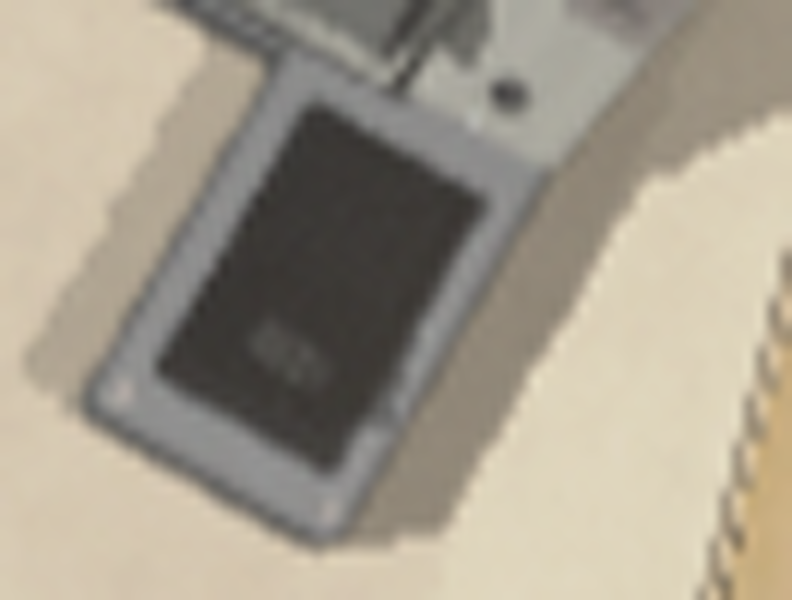

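Request:
{"method": "jog_arm", "body": {"commands": [[0,0,0,0,0,0.18],[5,-1.5,0,0,0,0.18],[5,-1.5,0,0,0,0]], "gripper": 0}}

```text
time: 0.48
tcp_pos: [0.2206, -0.4575, 0.2441]
tcp_rot: [-0.001, 0.998, -0.06, -0.001]
ft_force: [0.5, -1.5, 0.3]
grip_width: 0.0323
```

```bash
cat > st.py <<'E'
from rig import bot
from h import *
from scipy.spatial.transform import Rotation as Ro
s=bot.state();q=s["tcp_rot"];R=Ro.from_quat([q[1],q[2],q[3],q[0]]).as_matrix()
if __name__=="__main__":
    print("t",s["time"],"q",s["q"],"p",s["tcp_pos"],"F",s["ft_force"],"w",s["grip_width"])
    print("tool x",R[:,0],"yaw",np.degrees(np.arctan2(R[1,0],R[0,0])),"z",R[:,2])
def to(P,Rt=None):
    d=R.T@(np.array(P)-s["tcp_pos"])*100
    return d, (Ro.from_matrix(R.T@Rt).as_rotvec() if Rt is not None else None)
E
python3 st.py
```

```text
t 0.475 q [-1.1214  0.2319 -0.0133  1.3281 -0.0001  2.1407] p [ 0.2206 -0.4575  0.2441] F [ 0.528  -1.5099  0.2753] w 0.03228911272609603
tool x [ 0.9927 -0.1202 -0.0014] yaw -6.903408823906432 z [-0.0012  0.0023 -1.    ]
```

Run:
```python
from st import *
print(to([.475,-.266,.14])[0])
```

```text
[ 22.9656 -22.0498  10.4219]
```

Request:
{"method": "jog_arm", "body": {"commands": [[3.8,-3.7,0,0,0,0],[3.8,-3.7,0,0,0,0],[3.8,-3.7,0,0,0,0],[3.8,-3.7,1,0,0,0],[3.8,-3.7,2,0,0,0],[3.8,-3.7,3,0,0,0],[0,0,3,0,0,-0.18],[0,0,0,0,0,-0.18],[0,0,0,0,0,-0.18],[0,0,0,0,0,-0.18],[0,0,0,0,0,-0.18],[0,0,0,0,0,-0.18]]}}

```text
time: 1.98
tcp_pos: [0.4825, -0.2536, 0.1467]
tcp_rot: [-0.004, 0.878, 0.478, -0.002]
ft_force: [-0.4, 0.3, 0.3]
grip_width: 0.0004
```

Request:
{"method": "jog_arm", "body": {"commands": [[0,0,0,0,0,-0.18],[0,0,0,0,0,-0.18],[0,0,0,0,0,-0.18],[0,0,0,0,0,-0.18],[0,0,0,0,0,-0.18],[0,0,0,0,0,-0.18],[0,0,0,0,0,-0.18],[0,0,0,0,0,-0.18],[0,0,0,0,0,-0.18]]}}

```text
time: 3.1
tcp_pos: [0.4806, -0.2526, 0.1436]
tcp_rot: [-0.008, 0.233, 0.972, 0.003]
ft_force: [0.3, 0.3, -0.2]
grip_width: -0.0
```

```bash
python3 st.py;python3 - <<'E'
from st import *
Rt=np.array([-X,-Y,-Z]).T; Rt[:,1]=np.cross(Rt[:,2],Rt[:,0]);
print(to([.475,-.266,.10],Rt))
E
```

```text
t 3.1 q [-0.485   0.3534 -0.1053  1.1281  0.0021 -0.0149] p [ 0.4806 -0.2526  0.1436] F [ 0.3066  0.2968 -0.2109] w -1.8115201801195863e-05
tool x [-0.8914  0.4529  0.016 ] yaw 153.06493831456143 z [-0.0132  0.0093 -0.9999]
(array([-0.1828, -1.4608,  4.3586]), array([ 0.0019, -0.0161,  0.0535]))
```

Request:
{"method": "jog_arm", "body": {"commands": [[-0.1,-0.8,2,0,-0.016,0.053],[-0.1,-0.7,2,0,0,0],[0,0,0.5,0,0,0]]}}

```text
time: 3.48
tcp_pos: [0.4747, -0.2666, 0.0972]
tcp_rot: [0.0, 0.258, 0.966, 0.001]
ft_force: [-0.2, 0.5, -0.2]
grip_width: 0.0002
```

```bash
python3 st.py;python3 - <<'E'
from st import *
f=bot.grab_frame("side");g=bot.grab_frame("top")
cv2.imwrite("pics/a.png",np.hstack([cv2.resize(f["color"][200:320,220:340,::-1],(400,400)),cv2.resize(g["color"][120:240,260:380,::-1],(400,400))]))
print(to([.475,-.266,.08]))
E
```

```text
t 3.475 q [-0.5128  0.3755 -0.1969  0.9987  0.002   0.0081] p [ 0.4747 -0.2666  0.0972] F [-0.1856  0.4789 -0.1753] w 0.00024536440180250563
tool x [-0.8674  0.4976  0.0003] yaw 150.15606215292104 z [ 0.0007  0.0019 -1.    ]
(array([0.0024, 0.0601, 1.7183]), None)
```

View pics/a.png

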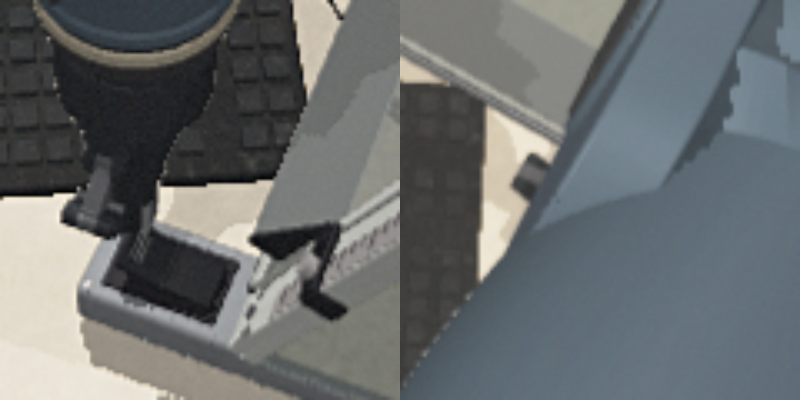

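Request:
{"method": "jog_arm", "body": {"commands": [[0,0,1.5,0,0,0],[0,0,1.2,0,0,0],[0,0,0,0,0,0]]}}

```text
time: 3.95
tcp_pos: [0.476, -0.2662, 0.07]
tcp_rot: [0.001, 0.257, 0.966, 0.001]
ft_force: [-0.3, -0.1, 0.5]
grip_width: 0.0002
```

Request:
{"method": "jog_arm", "body": {"commands": [[0,0,0.3,0,0,0],[0,0,0.3,0,0,0]]}}

```text
time: 4.2
tcp_pos: [0.4763, -0.2662, 0.0642]
tcp_rot: [0.001, 0.257, 0.966, 0.001]
ft_force: [-2.3, 0.2, 3.2]
grip_width: 0.0002
```

Request:
{"method": "jog_arm", "body": {"commands": [[0,0,0.3,0,0,0],[0,0,0.3,0,0,0]]}}

```text
time: 4.45
tcp_pos: [0.4762, -0.2661, 0.0582]
tcp_rot: [0.001, 0.257, 0.966, 0.001]
ft_force: [-4.1, 1.8, 6.4]
grip_width: -0.0
```

Request:
{"method": "jog_arm", "body": {"commands": [[0,0,0.15,0,0,0]]}}

```text
time: 4.58
tcp_pos: [0.4762, -0.2661, 0.0567]
tcp_rot: [0.001, 0.257, 0.966, 0.001]
ft_force: [-8.0, 4.2, 23.0]
grip_width: -0.0002
```

Request:
{"method": "jog_arm", "body": {"commands": [[0,0,0.15,0,0,0]]}}

```text
time: 4.7
tcp_pos: [0.4763, -0.2662, 0.0564]
tcp_rot: [0.002, 0.257, 0.966, 0.001]
ft_force: [-14.3, 9.1, 41.8]
grip_width: -0.0
```

Request:
{"method": "jog_arm", "body": {"commands": [[0,0,-1,0,0,0],[0,0,-4,0,0,0],[3,0,-5,0,0,0],[5,2,-3,0,-0.1,0],[5,2,0,0,-0.18,0],[0,0,0,0,-0.18,0],[0,0,0,0,-0.18,0]]}}

```text
time: 5.58
tcp_pos: [0.4032, -0.188, 0.1862]
tcp_rot: [0.275, 0.246, 0.926, -0.073]
ft_force: [0.4, -0.7, 0.4]
grip_width: 0.0001
```

```bash
python3 st.py;python3 - <<'E'
from st import *
f=bot.grab_frame("side");g=bot.grab_frame("top")
cv2.imwrite("pics/b.png",np.hstack([cv2.resize(f["color"][:,:,::-1],(400,300)),cv2.resize(g["color"][:,:,::-1],(400,300))]))
cv2.imwrite("pics/b2.png",cv2.resize(f["color"][240:320,230:340,::-1],(770,560),interpolation=cv2.INTER_CUBIC))
Rt=np.array([-up,np.cross(inn,-up),inn]).T;print(np.linalg.det(Rt))
P=L0-up*.021-inn*.10;print(P,to(P,Rt))
E
```

```text
t 5.575 q [-0.3876 -0.3496 -0.8858  0.4611 -0.0718  0.1112] p [ 0.4032 -0.188   0.1862] F [ 0.4365 -0.7066  0.3618] w 6.947386401712459e-05
tool x [-0.7271  0.4164 -0.5458] yaw 150.19895536561563 z [ 0.4738 -0.2709 -0.8379]
1.0
[ 0.4915 -0.1541  0.0945] (array([-0.    ,  7.3288, 10.9516]), array([ 0.0031, -0.5746,  0.0022]))
```

View pics/b.png

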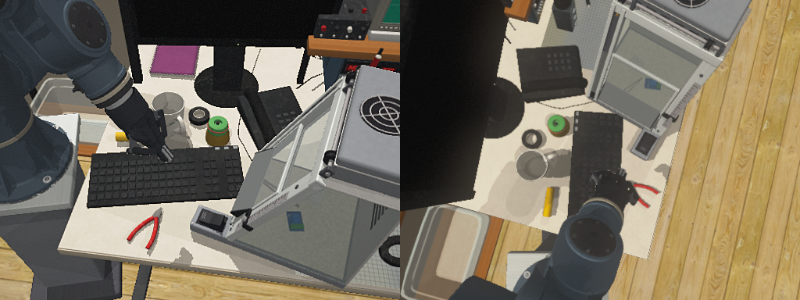

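View pics/b2.png

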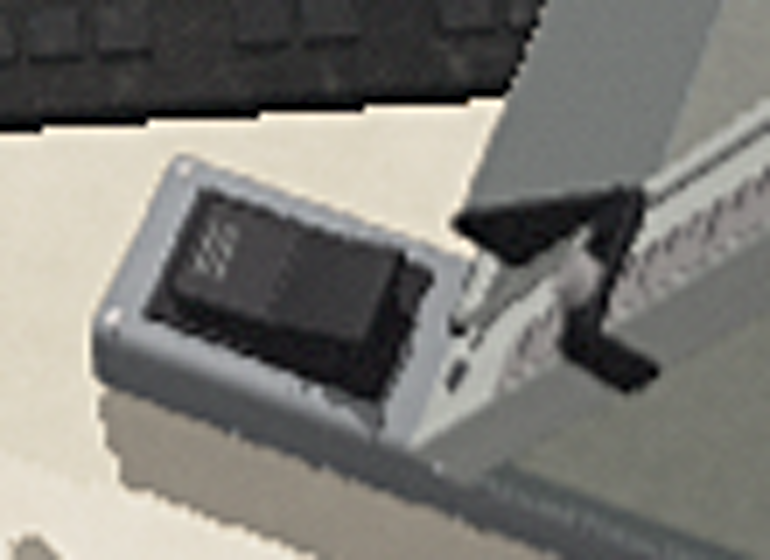

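Request:
{"method": "jog_arm", "body": {"commands": [[0,1.8,2,0,0,0],[0,1.8,2,0,0,0],[0,1.8,2,0,-0.1,0],[0,1.8,0,0,-0.16,0],[0,0,0,0,-0.16,0],[0,0,0,0,-0.16,0]]}}

```text
time: 6.42
tcp_pos: [0.536, -0.1271, 0.2006]
tcp_rot: [0.478, 0.235, 0.833, -0.15]
ft_force: [1.3, -1.9, 0.7]
grip_width: 0.0001
```

```bash
cat > c.py <<'E'
from st import *
import sys
Rt=np.array([-up,np.cross(inn,-up),inn]).T
print("rel lip (inn,Y,up) mm",1000*M@(s["tcp_pos"]-L0),"tip",1000*M@(s["tcp_pos"]+R[:,2]*.014-L0))
P=L0+inn*float(sys.argv[1])+Y*float(sys.argv[2])+up*float(sys.argv[3]);print(P,to(P,Rt))
E
python3 st.py; python3 c.py -.10 0 -.021
```

```text
t 6.425 q [ 0.0508 -0.1373 -1.1303 -0.3745 -0.5366  0.3186] p [ 0.536  -0.1271  0.2006] F [ 1.2514 -1.8536  0.658 ] w 0.00014397454865103042
tool x [-0.4333  0.2475 -0.8666] yaw 150.26442320962397 z [ 0.7253 -0.475  -0.4984]
rel lip (inn,Y,up) mm [-120.2617   45.5757   86.1484] tip [-106.3532   44.8934   84.7036]
[ 0.4915 -0.1541  0.0945] (array([10.4583, -4.3759,  3.3408]), array([-0.0486, -0.1035,  0.0048]))
```

Request:
{"method": "jog_arm", "body": {"commands": [[2,-1.5,0,-0.048,0,0],[2,-1.5,0,0,0,0],[2,-1.5,0,0,0,0]]}}

```text
time: 6.8
tcp_pos: [0.5256, -0.1437, 0.1845]
tcp_rot: [0.455, 0.232, 0.849, -0.134]
ft_force: [-0.9, -0.5, -0.3]
grip_width: -0.0004
```

```bash
python3 st.py; python3 c.py -.10 0 -.021
```

```text
t 6.8 q [-0.0365 -0.1538 -1.1327 -0.3313 -0.4252  0.282 ] p [ 0.5256 -0.1437  0.1845] F [-0.8981 -0.4907 -0.3432] w -0.0003700546988582876
tool x [-0.4784  0.2711 -0.8352] yaw 150.4589595223499 z [ 0.711  -0.4387 -0.5496]
rel lip (inn,Y,up) mm [-114.3576   26.0784   71.1895] tip [-100.5478   25.7365   68.9153]
[ 0.4915 -0.1541  0.0945] (array([ 8.8742, -2.4968,  2.9775]), array([-0.024 , -0.1633,  0.0064]))
```

```bash
cat > kin.py <<'E'
import numpy as np
from scipy.optimize import least_squares
D=[([-1.322,.21335,-.03505,1.3235,0,0],[.12304,-.48429,.24482]),
([-1.1214,.2319,-.0133,1.3281,0,0],[.2206,-.4575,.2441]),
([-.485,.3534,-.1053,1.1281,.0021,0],[.4806,-.2526,.1436]),
([-.5128,.3755,-.1969,.9987,.002,0],[.4747,-.2666,.0972]),
([-.3876,-.3496,-.8858,.4611,-.0718,0],[.4032,-.188,.1862]),
([.0508,-.1373,-1.1303,-.3745,-.5366,0],[.536,-.1271,.2006]),
([-.0365,-.1538,-1.1327,-.3313,-.4252,0],[.5256,-.1437,.1845])]
def fk(q,p):
    r0,h,L1,L2,L3,L4,e=p
    th=q[1]-q[2];w=np.array([r0+L1*np.sin(q[1])+L2*np.cos(th),e,h+L1*np.cos(q[1])-L2*np.sin(th)])
    t=th+q[3];d=np.array([np.cos(t),0,-np.sin(t)])
    dd=np.cos(q[4])*d+np.sin(q[4])*np.array([0,1,0])
    P=w+L3*d+L4*dd
    c,s=np.cos(q[0]),np.sin(q[0]);Rz=np.array([[c,-s,0],[s,c,0],[0,0,1]])
    return Rz@P,Rz@dd,Rz@w
f=lambda p:np.concatenate([fk(q,p)[0]-x for q,x in D])
r=least_squares(lambda p:np.r_[f(p),.002*(p-[0,.2,.3,.3,.1,.2,0])],[0,.2,.3,.3,.1,.2,0]);p=r.x
lo=np.array([-2.98,-.74,-1.14,-2.1,-1.57]);hi=np.array([2.98,1.72,1.35,2.04,1.44])
def ik(P,z,x0=(-.1,.2,-.9,-.3,-.3)):
    g=lambda q:np.r_[10*(fk(q,p)[0]-P),fk(q,p)[1]-z]
    s=least_squares(g,x0,bounds=(lo,hi));return s.x,fk(s.x,p)[0]-P,fk(s.x,p)[1]-z,fk(s.x,p)[2]
if __name__=="__main__":
    np.set_printoptions(precision=4,suppress=True)
    print(p);print(f(p).reshape(-1,3)*1000)
    from h import *
    for pit in(24,34,44,54):
      a=np.radians(pit);z=np.cos(a)*X-np.sin(a)*Z
      for y in(0,-.05):
       for i,u in((-.1,-.021),(-.002,-.021),(-.002,.06)):
        q,e,ez,w=ik(L0+inn*i+Y*y+up*u,z);print(pit,y,i,u,q,"err mm",np.linalg.norm(e)*1e3,"ang",np.linalg.norm(ez),w)
E
python3 kin.py
```

```text
[-0.0352  0.3653  0.5013  0.4558  0.2101  0.2894 -0.0017]
[[  1.4065 -12.5987  -1.2157]
 [  4.1506 -12.4876  -1.1331]
 [ -4.2762   0.3082  -9.3078]
 [-11.9869   4.7436 -11.986 ]
 [ 10.0893  -5.0312  -1.8057]
 [-10.0518   3.9426  13.3787]
 [-10.1857   3.6649  12.069 ]]
24 0 -0.1 -0.021 [ 0.0276  0.2287 -1.14   -0.6008 -0.6041] err mm 5.69891253281221 ang 0.264382055550368 [0.1699 0.003  0.407 ]
24 0 -0.002 -0.021 [-0.1884  0.9242 -1.1216 -1.6052 -0.3052] err mm 3.002224531865041e-13 ang 1.295932763064805e-14 [ 0.1534 -0.031   0.2619]
24 0 -0.002 0.06 [-0.2171  0.5646 -1.1064 -1.2341 -0.2792] err mm 1.9519176750622596e-08 ang 1.400937203490357e-10 [ 0.1827 -0.0421  0.3352]
24 -0.05 -0.1 -0.021 [-0.1537  0.1068 -1.14   -0.4603 -0.4296] err mm 6.895071960955312 ang 0.327807698472288 [ 0.1612 -0.0267  0.4316]
24 -0.05 -0.002 -0.021 [-0.3243  0.9935 -1.14   -1.7182 -0.1893] err mm 1.4523637533955434 ang 0.013099452775332216 [ 0.1338 -0.0468  0.2533]
24 -0.05 -0.002 0.06 [-0.3477  0.5823 -1.1335 -1.2912 -0.1605] err mm 5.551115123125783e-14 ang 1.3597399555105182e-16 [ 0.1636 -0.0611  0.332
[... 1851 characters left out ...]
 [-0.2595  0.2379 -0.7959 -0.0746 -0.154 ] err mm 2.387624894196368e-13 ang 1.6653345369377348e-16 [ 0.3051 -0.0828  0.4608]
54 0 -0.002 0.06 [-0.2779  0.132  -0.6702  0.1547 -0.1435] err mm 7.899375304297578e-13 ang 6.935118118330326e-15 [ 0.3338 -0.097   0.5345]
54 -0.05 -0.1 -0.021 [-0.3332 -0.0389 -0.973   0.017  -0.1115] err mm 4.841107251125737e-09 ang 1.536141188799606e-11 [ 0.2038 -0.0724  0.4997]
54 -0.05 -0.002 -0.021 [-0.3729  0.2237 -0.8231 -0.0989 -0.0884] err mm 1.4890368364602986e-11 ang 6.698937268352631e-13 [ 0.2825 -0.1124  0.4594]
54 -0.05 -0.002 0.06 [-0.3837  0.1145 -0.6949  0.1377 -0.0821] err mm 5.205947464787595e-08 ang 1.5523652789085945e-09 [ 0.3114 -0.1276  0.5333]
```

```bash
sed -i 's/r0,h,L1,L2,L3,L4,e=p/r0,h,L1,L2,L3,L4,e,n2=p/; s/P=w+L3\*d+L4\*dd/w=w+n2*np.array([np.sin(th),0,np.cos(th)]);P=w+L3*d+L4*dd/; s/.1,.2,0\]/.1,.2,0,0]/g' kin.py; sed -i 's/\.002\*(p/.0003*(p/' kin.py
python3 kin.py
```

```text
[ 0.      0.2433  0.486   0.393   0.1398  0.3015 -0.      0.0665]
[[-0.0296  0.002  -0.017 ]
 [ 0.0368 -0.0201 -0.015 ]
 [-0.01    0.0226  0.0284]
 [-0.0065 -0.0106 -0.0319]
 [-0.0111  0.0042  0.0515]
 [-0.0191 -0.0181 -0.0327]
 [ 0.0274  0.0173  0.0167]]
24 0 -0.1 -0.021 [ 0.027   0.0455 -1.14   -0.3455 -0.5825] err mm 6.808662747950952 ang 0.31680290704193526 [0.2313 0.0062 0.3896]
24 0 -0.002 -0.021 [-0.1309  0.3678 -1.14   -0.8532 -0.418 ] err mm 5.404028683268018 ang 0.19937645742827262 [ 0.2636 -0.0347  0.3088]
24 0 -0.002 0.06 [-0.2009  0.2598 -1.14   -0.8917 -0.3088] err mm 1.9544870168371007 ang 0.06773422825397611 [ 0.2521 -0.0513  0.3371]
24 -0.05 -0.1 -0.021 [-0.1741 -0.0433 -1.14   -0.2645 -0.3823] err mm 8.079289967627005 ang 0.3691041643056583 [ 0.2142 -0.0377  0.4096]
24 -0.05 -0.002 -0.021 [-0.2871  0.2988 -1.14   -0.7608 -0.261 ] err mm 6.455216440987507 ang 0.24501361814070768 [ 0.25   -0.0738  0.327 ]
24 -0.05 -0.002 0.06 [-0.3361  0.2082 -1.14   -0.8183 -0.184 ] err mm 2.8854042020769106 ang 0.10350071165348565 [ 0.2379 -0.0832  0.3502]
34 0 -0.1 -0.021 [-0.0779 
[... 1807 characters left out ...]
 [-0.2592  0.1974 -0.8489 -0.0871 -0.1542] err mm 1.2012207735088815e-08 ang 7.475215293802121e-11 [ 0.338  -0.0896  0.413 ]
54 0 -0.002 0.06 [-0.2778  0.1278 -0.6813  0.1477 -0.1435] err mm 1.962615573354719e-13 ang 3.1185214200286946e-15 [ 0.3666 -0.1046  0.4868]
54 -0.05 -0.1 -0.021 [-0.3343 -0.0777 -1.009   0.0198 -0.1108] err mm 5.77757425629246e-09 ang 1.070751825040862e-10 [ 0.2363 -0.0821  0.4522]
54 -0.05 -0.002 -0.021 [-0.3744  0.1796 -0.8768 -0.1086 -0.0875] err mm 2.59813153347656e-10 ang 1.1445650483804678e-12 [ 0.3146 -0.1237  0.4121]
54 -0.05 -0.002 0.06 [-0.3853  0.1087 -0.7065  0.1319 -0.0811] err mm 1.3811658255583176e-08 ang 2.2207588667813579e-10 [ 0.3434 -0.1393  0.486 ]
```

```bash
cat > c2.py <<'E'
from st import *
from kin import ik
import sys
a=np.radians(44);zt=np.cos(a)*X-np.sin(a)*Z;nt=np.sin(a)*X+np.cos(a)*Z
Rt=np.array([-nt,np.cross(zt,-nt),zt]).T
tip=s["tcp_pos"]+R[:,2]*.014;cor=tip-R[:,0]*.011
pit=np.degrees(np.arcsin(-R[2,2]))
if len(sys.argv)>1:
    i,y,u,b=map(float,sys.argv[1:])
    P=L0+inn*i+Y*y+up*u-zt*b;d,r=to(P,Rt);print("target",P,"move cm",d,"rot",r,"ik",ik(P,zt)[:2])
print("pitch",pit,"rel lip mm: tcp",1000*M@(s["tcp_pos"]-L0),"tip",1000*M@(tip-L0),"corner",1000*M@(cor-L0),"F",s["ft_force"],"t",s["time"])
E
python3 c2.py -.004 0 -.019 .06;python3 c2.py -.004 0 -.019 0;python3 c2.py -.004 0 .055 0
```

```text
target [ 0.5308 -0.1767  0.0989] move cm [ 6.0079 -2.4229  6.5197] rot [-0.0248  0.1858  0.0021] ik (array([-0.1965,  0.0316, -1.0718, -0.3082, -0.2333]), array([ 0., -0.,  0.]))
pitch 33.34014018183662 rel lip mm: tcp [-114.3576   26.0784   71.1895] tip [-100.5478   25.7365   68.9153] corner [-98.7593  25.7849  79.7688] F [-0.8981 -0.4907 -0.3432] t 6.8
target [ 0.5681 -0.1983  0.0573] move cm [ 7.116  -2.274  12.4146] rot [-0.0248  0.1858  0.0021] ik (array([-0.232 ,  0.218 , -1.0314, -0.4598, -0.2083]), array([-0.,  0.,  0.]))
pitch 33.34014018183662 rel lip mm: tcp [-114.3576   26.0784   71.1895] tip [-100.5478   25.7365   68.9153] corner [-98.7593  25.7849  79.7688] F [-0.8981 -0.4907 -0.3432] t 6.8
target [ 0.5942 -0.2134  0.1249] move cm [-0.1855 -2.3355 11.2125] rot [-0.0248  0.1858  0.0021] ik (array([-0.2526,  0.1054, -0.8893, -0.2082, -0.1938]), array([-0.,  0., -0.]))
pitch 33.34014018183662 rel lip mm: tcp [-114.3576   26.0784   71.1895] tip [-100.5478   25.7365   68.9153] corner [-98.7593  25.7849  79.7688] F [-0.8981 -0.4907 -0.3432] t 6.8
```

Refine the rotation first, then move to the standoff.

Request:
{"method": "jog_arm", "body": {"commands": [[0,-0.6,0.5,-0.025,0.1,0],[0.5,-0.6,1,0,0.09,0],[1.5,-0.6,1.5,0,0,0],[2,-0.6,1.5,0,0,0],[2,0,1.0,0,0,0]]}}

```text
time: 7.42
tcp_pos: [0.5104, -0.1689, 0.1027]
tcp_rot: [0.37, 0.241, 0.891, -0.102]
ft_force: [0.6, 0.1, -0.1]
grip_width: -0.0001
```

```bash
python3 st.py; python3 c2.py -.004 0 -.019 .06
```

```text
t 7.425 q [-0.1818 -0.0242 -1.0921 -0.2536 -0.2473  0.2482] p [ 0.5104 -0.1689  0.1027] F [ 0.6442  0.1443 -0.1428] w -0.00012195071636425089
tool x [-0.6097  0.3543 -0.7091] yaw 149.84219681377903 z [ 0.6103 -0.3611 -0.7051]
target [ 0.5308 -0.1767  0.0989] move cm [-1.2583  0.3554  1.7901] rot [-0.0076 -0.0147 -0.0019] ik (array([-0.1965,  0.0316, -1.0718, -0.3082, -0.2333]), array([ 0., -0.,  0.]))
pitch 44.84018235309099 rel lip mm: tcp [-81.6153  -3.394   -3.8669] tip [-68.5318  -3.4998  -8.8478] corner [-64.6182  -3.5212   1.4325] F [ 0.6442  0.1443 -0.1428] t 7.425
```

Request:
{"method": "jog_arm", "body": {"commands": [[-0.3,0.1,2,0,-0.01,0],[-0.3,0.1,2,0,0,0],[-0.3,0.1,1.5,0,0,0],[0,0,0,0,0,0]]}}

```text
time: 7.92
tcp_pos: [0.5488, -0.1926, 0.0655]
tcp_rot: [0.37, 0.244, 0.89, -0.105]
ft_force: [0.7, 0.3, -0.1]
grip_width: 0.0001
```

```bash
python3 c2.py -.004 0 -.019 0
python3 - <<'E'
from st import *
f=bot.grab_frame("side");g=bot.grab_frame("top")
cv2.imwrite("pics/d.png",np.hstack([cv2.resize(f["color"][170:310,250:390,::-1],(400,400)),cv2.resize(g["color"][80:220,250:390,::-1],(400,400))]))
E
```

```text
target [ 0.5681 -0.1983  0.0573] move cm [-0.7906  0.5072  1.9594] rot [-0.0149 -0.0128 -0.0041] ik (array([-0.232 ,  0.218 , -1.0314, -0.4598, -0.2083]), array([-0.,  0.,  0.]))
pitch 44.728915843449165 rel lip mm: tcp [-25.1994  -4.7469 -19.4502] tip [-12.1077  -4.9555 -24.4064] corner [ -8.2138  -5.0013 -14.1187] F [ 0.6908  0.2915 -0.0807] t 7.925
```

View pics/d.png

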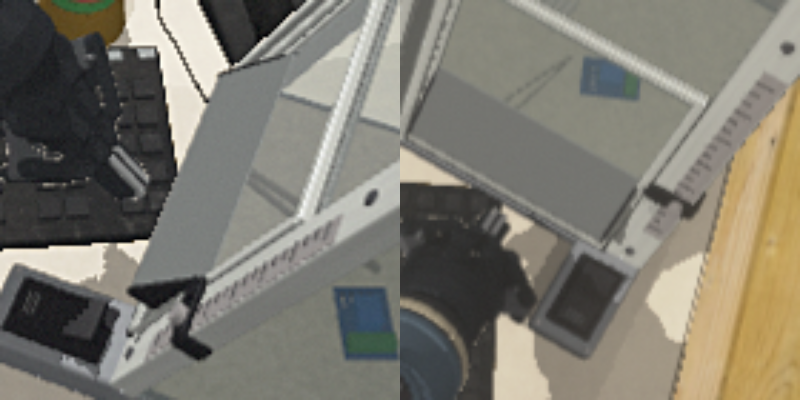

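Request:
{"method": "jog_arm", "body": {"commands": [[-0.3,0.2,0.8,-0.01,-0.01,0],[-0.3,0.2,0.8,0,0,0],[-0.2,0.1,0.4,0,0,0],[0,0,0,0,0,0]]}}

```text
time: 8.52
tcp_pos: [0.5693, -0.1983, 0.0584]
tcp_rot: [0.377, 0.241, 0.889, -0.102]
ft_force: [-0.1, -0.8, 0.3]
grip_width: 0.0001
```

```bash
python3 c2.py -.004 0 -.010 0
```

```text
target [ 0.5713 -0.2001  0.0655] move cm [-0.691  -0.0587 -0.3001] rot [-0.0035 -0.0002 -0.0041] ik (array([-0.2346,  0.2008, -1.0152, -0.4269, -0.2064]), array([ 0.,  0., -0.]))
pitch 44.010851172103806 rel lip mm: tcp [ -3.5417   0.6051 -17.5177] tip [  9.613    0.5561 -22.3085] corner [ 13.377    0.5104 -11.9727] F [-0.0878 -0.8091  0.2513] t 8.525
```

Request:
{"method": "jog_arm", "body": {"commands": [[-0.28,0,-0.1,0,0,0],[-0.28,0,-0.1,0,0,0],[-0.28,0,-0.1,0,0,0],[-0.28,0,-0.1,0,0,0]]}}

```text
time: 9.02
tcp_pos: [0.5732, -0.2007, 0.0697]
tcp_rot: [0.377, 0.241, 0.889, -0.102]
ft_force: [-0.6, 0.3, -1.4]
grip_width: -0.0004
```

```bash
python3 c2.py
```

```text
pitch 44.06273489406731 rel lip mm: tcp [-3.9604  0.5097 -5.327 ] tip [  9.1899   0.4601 -10.1297] corner [12.9633  0.4176  0.2028] F [-0.5958  0.3199 -1.3547] t 9.025
```

Request:
{"method": "jog_arm", "body": {"commands": [[-0.28,0,-0.1,0,0,0],[-0.28,0,-0.1,0,0,0],[-0.28,0,-0.1,0,0,0],[-0.28,0,-0.1,0,0,0],[-0.28,0,-0.1,0,0,0],[-0.28,0,-0.1,0,0,0],[-0.28,0,-0.1,0,0,0],[-0.28,0,-0.1,0,0,0],[-0.28,0,-0.1,0,0,0],[-0.28,0,-0.1,0,0,0],[-0.28,0,-0.1,0,0,0],[-0.28,0,-0.1,0,0,0]]}}

```text
time: 10.52
tcp_pos: [0.5864, -0.2083, 0.1041]
tcp_rot: [0.376, 0.241, 0.889, -0.102]
ft_force: [-1.2, 1.1, -1.7]
grip_width: 0.0002
```

```bash
python3 c2.py
python3 - <<'E'
from st import *
f=bot.grab_frame("side");g=bot.grab_frame("top")
pickle.dump((f,g),open("e.pkl","wb"))
cv2.imwrite("pics/e.png",np.hstack([cv2.resize(f["color"][170:310,250:390,::-1],(400,400)),cv2.resize(g["color"][80:220,250:390,::-1],(400,400))]))
E
```

```text
pitch 44.11949825514548 rel lip mm: tcp [-4.023   0.4422 32.2994] tip [ 9.1226  0.3964 27.4836] corner [12.9062  0.3574 37.8124] F [-1.2076  1.0504 -1.6656] t 10.525
```

View pics/e.png

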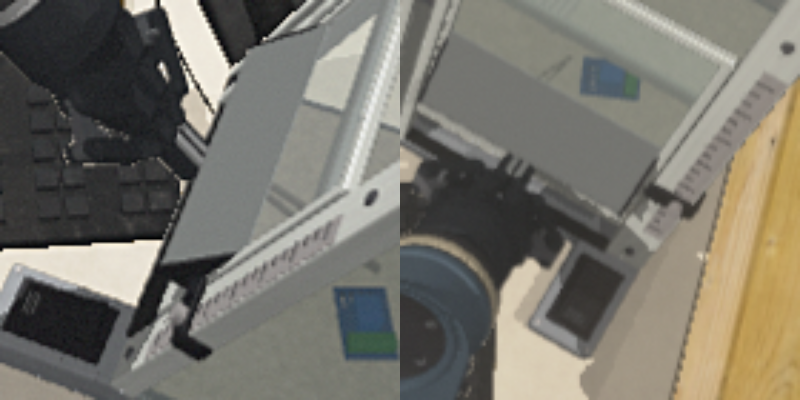

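Run:
```python
from h import *
f,g=pickle.load(open("e.pkl","rb"))
def en(c): return (255*(c/255.)**.5).astype(np.uint8)
cv2.imwrite("pics/e1.png",en(cv2.resize(f["color"][252:287,290:335,::-1],(792,616),interpolation=cv2.INTER_NEAREST))[:600])
cv2.imwrite("pics/e2.png",en(cv2.resize(g["color"][130:165,315:355,::-1],(680,595),interpolation=cv2.INTER_NEAREST)))
```

```text
(no output)
```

View pics/e1.png

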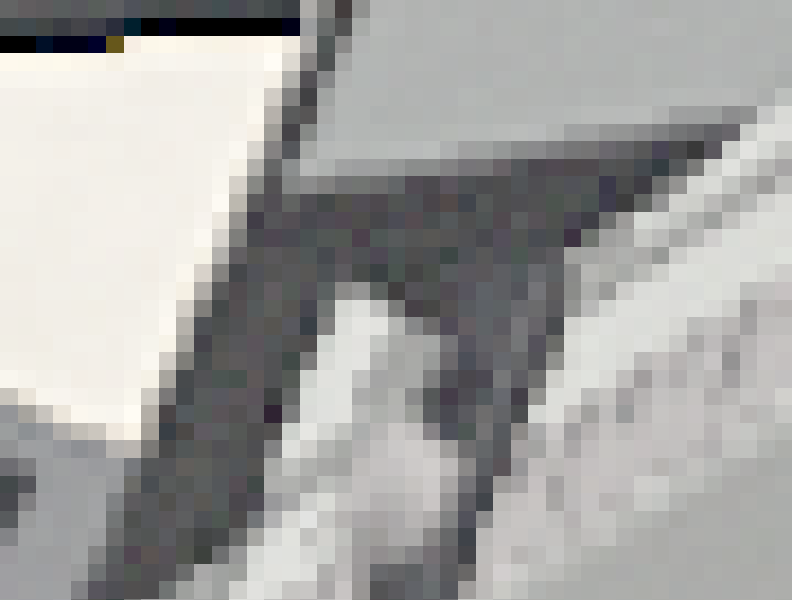

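View pics/e2.png

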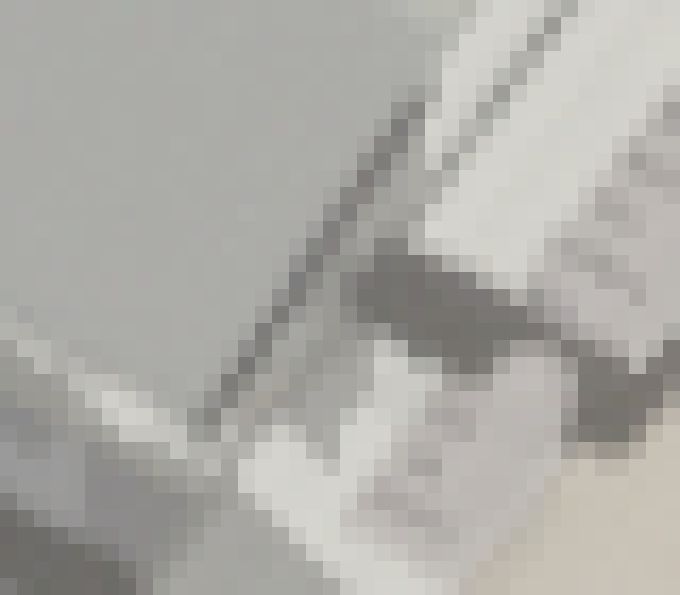

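```bash
cat > rect.py <<'E'
from h import *
def rect(f,k,y0=-.08,y1=-.14,h0=.05,h1=.1,s=8000,L=L0):
    ys=np.arange(y0,y1,-1/s);hs=np.arange(h1,h0,-1/s)
    HH,YY=np.meshgrid(hs,ys,indexing="ij")
    P=L+inn*k+YY[...,None]*Y+HH[...,None]*up
    uv=proj(f,P.reshape(-1,3)).reshape(HH.shape+(2,)).astype(np.float32)
    im=cv2.remap(f["color"],uv[...,0],uv[...,1],cv2.INTER_LINEAR)[...,::-1]
    im=(255*(im/255.)**.6).astype(np.uint8)
    for h in np.arange(h0,h1,.005):
        r=int((h1-h)*s); cv2.line(im,(0,r),(8 if round(h*1000)%10 else 20,r),(0,0,255),1)
    for y in np.arange(y0,y1,-.01):
        c=int((y0-y)*s); cv2.line(im,(c,0),(c,8),(255,0,0),1)
    return im
if __name__=="__main__":
    cv2.imwrite("pics/r1.png",np.hstack([rect(S,.014,s=6500),rect(T,.014,s=6500)]))
E
python3 rect.py
```

```text
(no output)
```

View pics/r1.png

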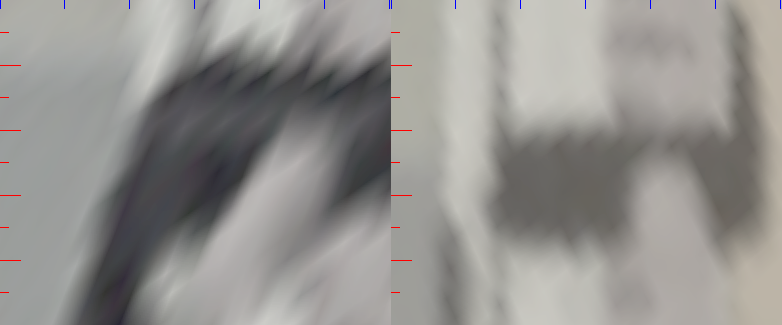

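Run:
```python
from h import *
f,g=pickle.load(open("e.pkl","rb"))
def en(c): return (255*(c/255.)**.5).astype(np.uint8)
m=np.maximum(f["color"],S["color"])[258:293,295:335,::-1]
n=np.maximum(g["color"],T["color"])[138:163,325:360,::-1]
cv2.imwrite("pics/m1.png",en(cv2.resize(m,(680,595),interpolation=cv2.INTER_NEAREST)))
cv2.imwrite("pics/m2.png",en(cv2.resize(n,(700,500),interpolation=cv2.INTER_NEAREST)))
np.set_printoptions(linewidth=220)
print(m.mean(2).astype(int)[:26])
```

```text
[[222 225 224 ... 139 153 182]
 [222 222 222 ... 163 193 190]
 [223 224 221 ... 199 178 147]
 ...
 [147 119 165 ... 115 117 117]
 [145 160 171 ... 116 114 115]
 [133 170 178 ... 116 113 116]]
```

View pics/m1.png

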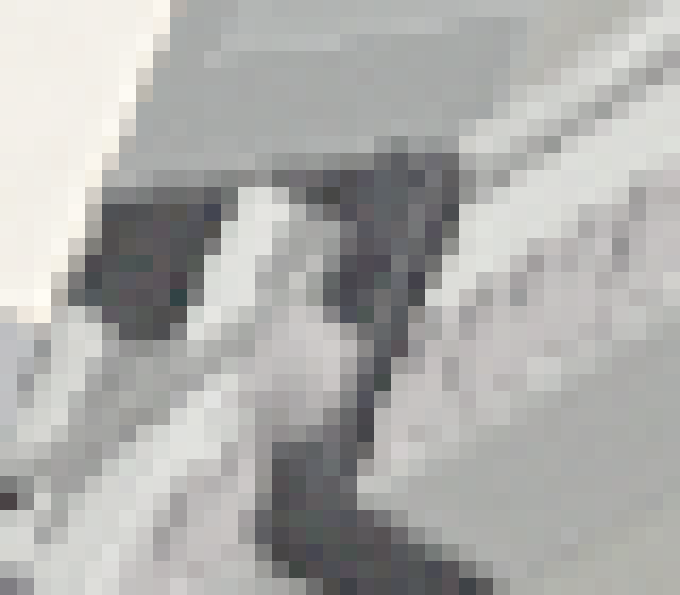

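View pics/m2.png

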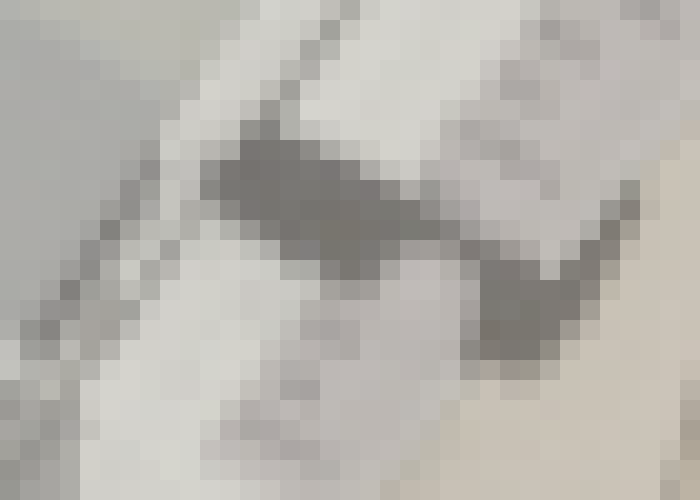

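Request:
{"method": "jog_arm", "body": {"commands": [[-0.28,0,-0.1,0,0,0],[-0.28,0,-0.1,0,0,0],[-0.28,0,-0.1,0,0,0],[-0.28,0,-0.1,0,0,0],[-0.28,0,-0.1,0,0,0]]}}

```text
time: 11.25
tcp_pos: [0.5921, -0.2117, 0.1185]
tcp_rot: [0.376, 0.241, 0.889, -0.102]
ft_force: [-0.8, 0.2, -0.8]
grip_width: -0.0002
```

```bash
python3 c2.py
python3 - <<'E'
from st import *
f=bot.grab_frame("side");g=bot.grab_frame("top")
pickle.dump((f,g),open("e2.pkl","wb"))
def en(c): return (255*(c/255.)**.5).astype(np.uint8)
cv2.imwrite("pics/f1.png",en(cv2.resize(f["color"][250:285,295:340,::-1],(765,595),interpolation=cv2.INTER_NEAREST)))
cv2.imwrite("pics/f2.png",en(cv2.resize(g["color"][135:165,320:360,::-1],(800,600),interpolation=cv2.INTER_NEAREST)))
E
```

```text
pitch 44.11507124977819 rel lip mm: tcp [-3.8956  0.4021 48.1153] tip [ 9.2503  0.3556 43.3005] corner [13.0332  0.3165 53.6295] F [-0.7899  0.2255 -0.775 ] t 11.25
```

View pics/f1.png

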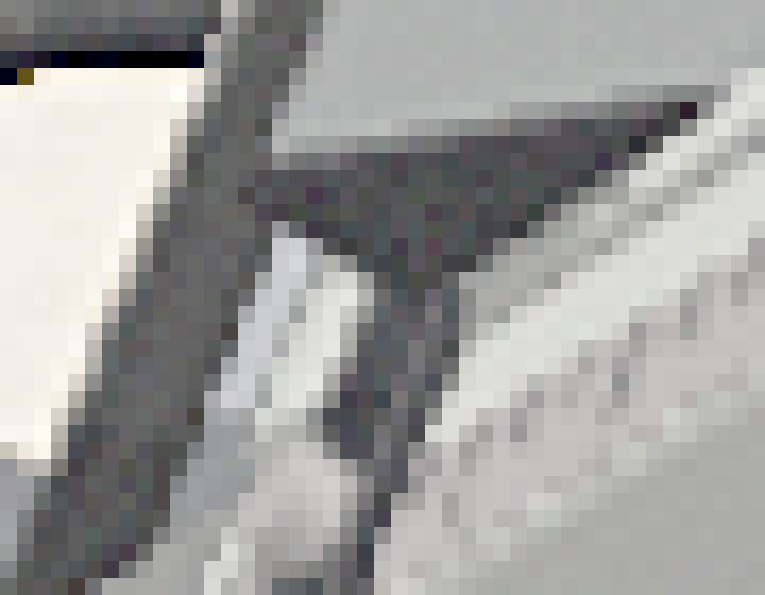

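View pics/f2.png

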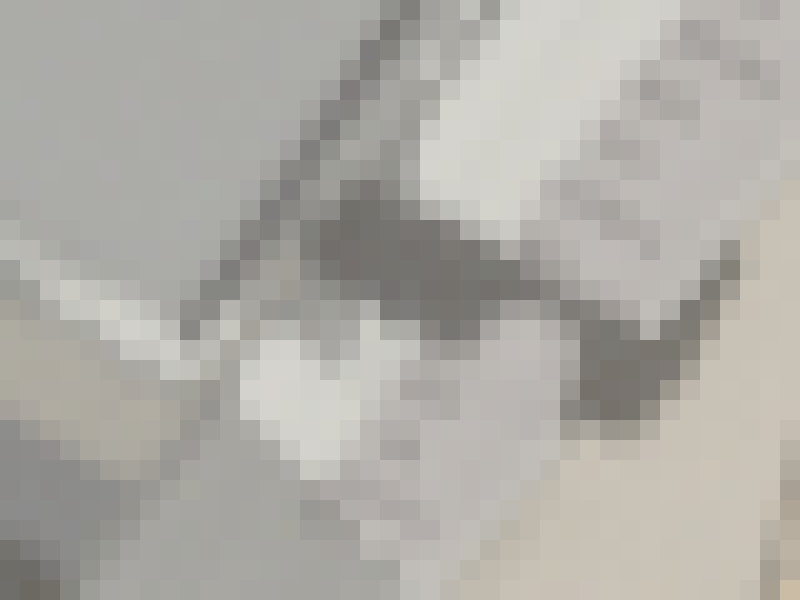

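Run:
```python
from h import *
for h in(0,.0425,.0583):
    for n,F in(("S",S),("T",T)):
        print(h,n,"A",proj(F,L0-Y*.091+up*h)[0],"B",proj(F,L0-Y*.091+up*h+inn*.02)[0])
print("L end",proj(S,L0+Y*.091)[0],"meas",sc(370,22),proj(T,L0+Y*.091)[0],"meas",tc(95,268))
# line-profile: lip end measured
print("meas A S",(294.5,271.25),"T",tc(362,425))
P0=L0-Y*.096+inn*.014+up*.07
for n,F in(("S",S),("T",T)):
    print(n,proj(F,P0)[0],"d/mm up",proj(F,P0+up*.001)[0]-proj(F,P0)[0],"Y",proj(F,P0+Y*.001)[0]-proj(F,P0)[0],"inn",proj(F,P0+inn*.001)[0]-proj(F,P0)[0])
from rect import rect
a,b=pickle.load(open("e2.pkl","rb"))
cv2.imwrite("pics/r2.png",np.vstack([np.hstack([rect(a,k,y0=-.07,h0=.045,h1=.095,s=5600),rect(b,k,y0=-.07,h0=.045,h1=.095,s=5600)]) for k in(0.014,0)]))
```

```text
0 S A [293.6022 272.6555] B [303.0697 278.4659]
0 T A [319.8807 165.0476] B [323.0361 159.0886]
0.0425 S A [304.5412 264.7041] B [314.3855 270.7769]
0.0425 T A [326.7144 155.5997] B [329.9347 149.4804]
0.0583 S A [308.8478 261.5754] B [318.8401 267.7519]
0.0583 T A [329.4172 151.8637] B [332.6613 145.6835]
L end [324.9147 197.8609] meas (327.125, 195.125) [253.3103 126.9836] meas (253.375, 126.625)
meas A S (294.5, 271.25) T (320.125, 165.875)
S [318.2613 266.0204] d/mm up [ 0.2908 -0.1996] Y [ 0.1891 -0.4905] inn [0.5067 0.3134]
T [335.7549 145.7621] d/mm up [ 0.1821 -0.2487] Y [-0.3969 -0.2246] inn [ 0.1611 -0.3104]
```

View pics/r2.png

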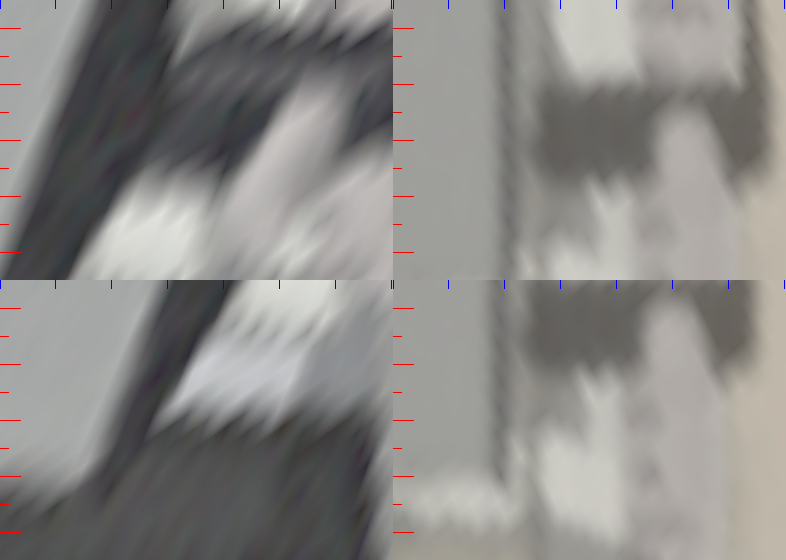

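Request:
{"method": "jog_arm", "body": {"commands": [[-0.28,0,-0.1,0,0,0],[-0.28,0,-0.1,0,0,0],[0,0,0,0,0,0]]}}

```text
time: 11.72
tcp_pos: [0.5946, -0.2132, 0.1247]
tcp_rot: [0.377, 0.241, 0.889, -0.102]
ft_force: [0.1, 0.9, -0.0]
grip_width: -0.0001
```

```bash
python3 c2.py
python3 - <<'E'
from st import *
f=bot.grab_frame("side");g=bot.grab_frame("top")
pickle.dump((f,g),open("e3.pkl","wb"))
def en(c): return (255*(c/255.)**.5).astype(np.uint8)
cv2.imwrite("pics/g1.png",en(cv2.resize(f["color"][250:285,295:340,::-1],(765,595),interpolation=cv2.INTER_CUBIC)))
m=np.maximum(np.maximum(f["color"],S["color"]),pickle.load(open("e.pkl","rb"))[0]["color"])
cv2.imwrite("pics/g2.png",en(cv2.resize(m[250:285,295:340,::-1],(765,595),interpolation=cv2.INTER_NEAREST)))
E
```

```text
pitch 44.070435323848265 rel lip mm: tcp [-3.7117  0.3385 54.9211] tip [ 9.438   0.2899 50.1166] corner [13.2129  0.2481 60.4485] F [ 0.0948  0.8873 -0.0175] t 11.725
```

View pics/g1.png

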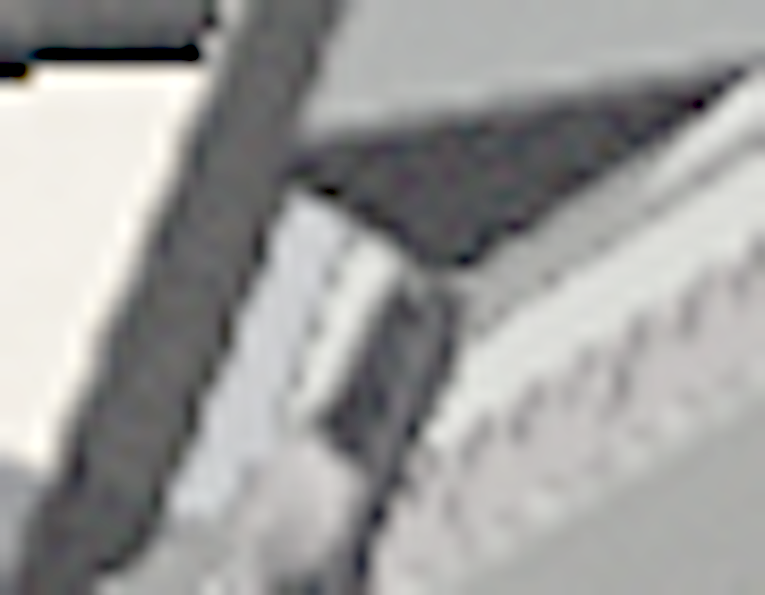

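View pics/g2.png

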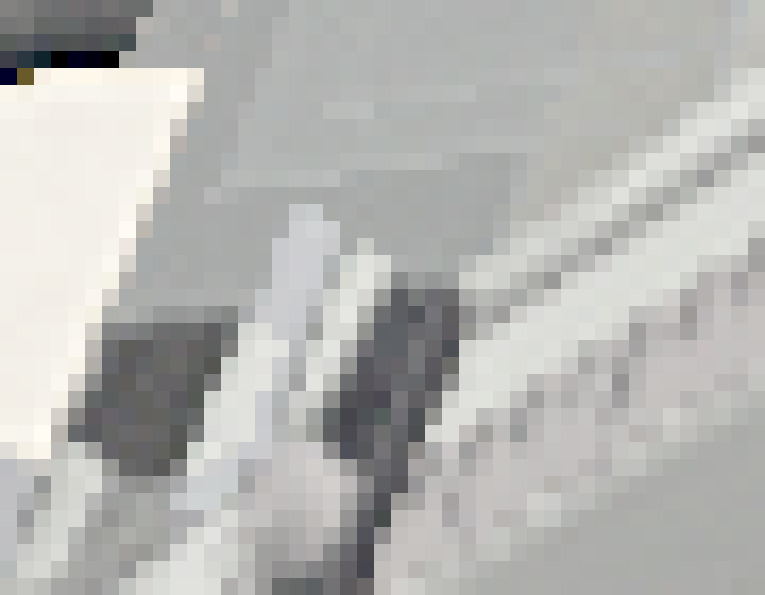

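Run:
```python
from h import *
f,g=pickle.load(open("e3.pkl","rb"))
def st(c,lo,hi): return (255*np.clip((c.astype(float)-lo)/(hi-lo),0,1)**.7).astype(np.uint8)
cv2.imwrite("pics/g3.png",st(cv2.resize(g["color"][130:165,318:358,::-1],(680,595),interpolation=cv2.INTER_CUBIC),10,200))
print(g["color"][140:156,330:352].mean(2).astype(int).tolist().__str__().replace("], [","\n"))
```

```text
[[115, 115, 116, 116, 114, 106, 70, 70, 99, 108, 91, 102, 170, 171, 171, 166, 167, 168, 170, 165, 148, 132
115, 115, 115, 114, 112, 84, 64, 92, 106, 102, 90, 138, 171, 172, 167, 166, 167, 169, 169, 149, 117, 125
114, 115, 115, 115, 99, 64, 81, 107, 102, 87, 98, 150, 172, 169, 166, 168, 169, 170, 159, 134, 111, 111
115, 116, 115, 106, 70, 69, 97, 94, 87, 83, 106, 143, 170, 167, 168, 168, 169, 153, 136, 134, 133, 122
115, 115, 112, 84, 64, 101, 97, 64, 54, 72, 101, 160, 168, 167, 169, 170, 163, 128, 110, 119, 127, 135
114, 113, 99, 63, 76, 106, 75, 47, 50, 53, 69, 115, 139, 157, 171, 170, 151, 132, 120, 110, 105, 121
114, 107, 68, 59, 84, 67, 51, 48, 49, 53, 56, 54, 69, 114, 143, 157, 123, 126, 134, 132, 112, 112
112, 87, 56, 79, 94, 67, 47, 50, 53, 51, 51, 54, 55, 56, 73, 114, 91, 112, 126, 136, 138, 134
101, 68, 97, 99, 97, 73, 53, 50, 53, 50, 51, 52, 52, 53, 55, 55, 77, 97, 114, 137, 134, 133
75, 83, 148, 104, 115, 87, 76, 62, 54, 53, 51, 51, 50, 49, 51, 55, 58, 68, 95, 116, 124, 132
117, 129, 146, 100, 150, 121, 97, 88, 80, 62, 61, 49, 52, 53, 67, 95, 98, 86, 59, 66, 91, 113
147, 147, 102, 131, 169, 161, 134, 127, 125, 118, 113, 67, 52, 61, 105, 134, 137, 120, 89, 57, 55, 66
106, 103, 106, 165, 172, 173, 167, 155, 155, 156, 145, 100, 91, 97, 133, 138, 139, 129, 111, 55, 55, 56
102, 91, 111, 171, 172, 171, 166, 155, 157, 151, 122, 118, 123, 127, 134, 134, 135, 129, 102, 57, 53, 51
94, 89, 111, 152, 153, 168, 168, 162, 155, 139, 110, 105, 112, 131, 131, 131, 131, 130, 88, 50, 53, 53
84, 102, 107, 107, 111, 151, 171, 169, 148, 130, 127, 118, 113, 135, 130, 131, 129, 126, 72, 57, 52, 54]]
```

View pics/g3.png

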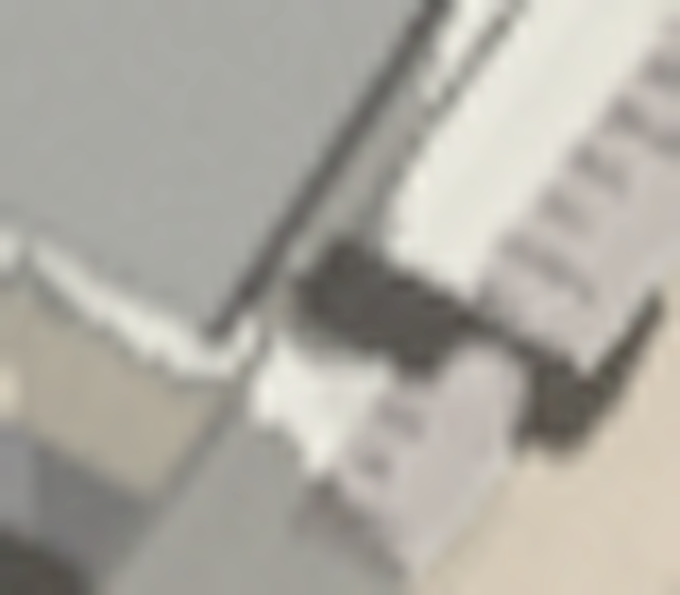

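```bash
cat > prof.py <<'E'
from h import *
def samp(f,k,y,hs):
    P=L0+inn*k+Y*y+np.outer(hs,up);uv=proj(f,P).astype(np.float32)
    g=f["color"].mean(2).astype(np.float32)
    return cv2.remap(g,uv[:,0].reshape(1,-1),uv[:,1].reshape(1,-1),cv2.INTER_LINEAR)[0]
def P(fn,f,k,ys,h0,h1,st=.002):
    hs=np.arange(h0,h1,st);print(fn,"k",k,"h mm",(hs*1e3).round().astype(int).tolist())
    for y in ys: print("  y%5.0f"%(y*1e3),samp(f,k,y,hs).astype(int).tolist())
if __name__=="__main__":
    f,g=pickle.load(open("e3.pkl","rb"))
    P("top lip",g,0,[.08,.07,.06,.05,-.05,-.06,-.07,-.08,-.085],.05,.082)
    P("side lip",f,0,[.08,.07,.06,.05,-.05,-.06,-.07,-.08],.05,.082)
    P("top lip shut",T,0,[.08,.06,.04,.0,-.04,-.06,-.07,-.08],-.015,.017)
    P("side lip shut",S,0,[.08,.06,.04,.0,-.04,-.06,-.07,-.08],-.015,.017)
E
python3 prof.py
```

```text
top lip k 0 h mm [50, 52, 54, 56, 58, 60, 62, 64, 66, 68, 70, 72, 74, 76, 78, 80]
  y   80 [109, 115, 128, 141, 151, 153, 150, 137, 124, 114, 110, 114, 114, 114, 114, 114]
  y   70 [108, 110, 127, 141, 149, 152, 149, 137, 124, 117, 114, 115, 115, 114, 114, 114]
  y   60 [161, 147, 146, 144, 151, 153, 150, 141, 125, 116, 113, 114, 114, 114, 115, 115]
  y   50 [188, 181, 171, 161, 158, 153, 147, 138, 125, 115, 113, 113, 114, 114, 113, 113]
  y  -50 [112, 109, 104, 97, 95, 110, 130, 135, 126, 112, 108, 112, 114, 114, 114, 114]
  y  -60 [109, 108, 106, 103, 106, 129, 145, 133, 119, 112, 110, 112, 114, 114, 114, 114]
  y  -70 [112, 109, 101, 96, 101, 122, 141, 142, 125, 114, 111, 113, 114, 114, 115, 116]
  y  -80 [115, 115, 111, 111, 133, 157, 157, 147, 130, 114, 111, 113, 113, 114, 114, 114]
  y  -85 [114, 112, 111, 110, 126, 152, 158, 152, 132, 116, 111, 112, 113, 112, 111, 112]
side lip k 0 h mm [50, 52, 54, 56, 58, 60, 62, 64, 66, 68, 70, 72, 74, 76, 78, 80]
  y   80 [174, 169, 172, 170, 178, 180, 180, 168, 170, 152, 140, 128, 128, 126, 126, 126]
  y   70 [99, 98, 99, 99, 103, 96, 97,
[... 1429 characters left out ...]

  y   80 [216, 215, 140, 69, 114, 209, 205, 207, 181, 158, 146, 123, 117, 107, 108, 110]
  y   60 [207, 208, 210, 211, 214, 218, 198, 180, 168, 145, 135, 122, 118, 114, 112, 114]
  y   40 [206, 207, 207, 208, 209, 211, 210, 187, 176, 155, 128, 121, 109, 110, 108, 110]
  y    0 [45, 41, 39, 37, 35, 34, 59, 50, 60, 112, 124, 115, 113, 115, 114, 113]
  y  -40 [5, 12, 19, 22, 22, 23, 45, 34, 62, 109, 118, 109, 113, 117, 116, 114]
  y  -60 [208, 208, 209, 210, 214, 208, 200, 186, 159, 142, 130, 116, 113, 110, 110, 111]
  y  -70 [206, 209, 211, 214, 216, 209, 209, 191, 169, 156, 129, 116, 110, 109, 111, 110]
  y  -80 [205, 208, 209, 209, 215, 213, 218, 194, 183, 164, 127, 116, 108, 108, 110, 110]
```

Run:
```python
from prof import *
f,g=pickle.load(open("e3.pkl","rb"));e=pickle.load(open("e.pkl","rb"))
m=dict(f);m["color"]=np.maximum(f["color"],S["color"])
t=dict(g);t["color"]=(g["color"].astype(int)/2+T["color"].astype(int)/2).astype(np.uint8)
ys=np.arange(-.090,-.142,-.003)
P("top T",T,.014,ys,.05,.092)
P("side max",m,.014,ys,.044,.1,.003)
def rp(f,p,k=.014):
    o,d=ray(f,*p); s=(k-inn@(o-L0))/(inn@d); Q=o+s*d; return 1000*M@(Q-L0)
for k in(.014,.020):
    print(k,[ (p,rp(S,p,k)) for p in((317.6,266.15),(318.3,266.2))],[(p,rp(T,p,k)) for p in((334.5,147.7),(335,147.2),(335,146.75),(335.5,145.8))])
for a in((317.6,266.15),(318.3,266.2)):
    for b in((334.5,147.7),(335,146.75),(335.5,145.8)): 
        Q,er=tri(S,a,T,b);print(a,b,1000*M@(Q-L0),er*1e3)
```

```text
top T k 0.014 h mm [50, 52, 54, 56, 58, 60, 62, 64, 66, 68, 70, 72, 74, 76, 78, 80, 82, 84, 86, 88, 90]
  y  -90 [74, 72, 77, 76, 77, 83, 86, 100, 130, 158, 154, 157, 161, 162, 164, 168, 163, 164, 162, 161, 163]
  y  -93 [132, 125, 124, 123, 127, 139, 146, 141, 141, 136, 135, 141, 151, 155, 159, 158, 162, 161, 161, 161, 159]
  y  -96 [122, 121, 116, 128, 126, 116, 113, 97, 73, 70, 76, 92, 91, 86, 92, 102, 104, 119, 117, 124, 126]
  y  -99 [149, 152, 156, 149, 146, 139, 107, 75, 60, 54, 52, 52, 53, 56, 74, 107, 126, 147, 158, 155, 152]
  y -102 [167, 164, 163, 161, 159, 134, 100, 73, 55, 53, 53, 54, 54, 57, 67, 100, 141, 159, 166, 166, 167]
  y -105 [164, 163, 160, 160, 152, 134, 106, 70, 55, 53, 53, 54, 55, 55, 65, 100, 133, 155, 164, 163, 162]
  y -108 [155, 152, 152, 152, 146, 122, 83, 62, 58, 54, 52, 51, 53, 56, 63, 87, 128, 155, 162, 165, 164]
  y -111 [152, 149, 149, 147, 147, 128, 102, 73, 55, 53, 52, 53, 54, 56, 60, 89, 129, 152, 162, 162, 161]
  y -114 [130, 122, 114, 116, 115, 103, 87, 67, 56, 56, 55, 55, 54, 55, 62, 90, 113, 120, 125, 135, 134]
  y -117 [122, 116, 109, 110,
[... 3283 characters left out ...]
2]))] [((334.5, 147.7), array([ 20.    , -97.0046,  55.4548])), ((335, 147.2), array([ 20.    , -97.2465,  57.74  ])), ((335, 146.75), array([ 20.    , -96.6499,  59.0482])), ((335.5, 145.8), array([ 20.    , -96.2978,  62.614 ]))]
(317.6, 266.15) (334.5, 147.7) [ 13.241  -95.3018  65.3634] 3.1381660930242843
(317.6, 266.15) (335, 146.75) [ 13.5206 -95.5829  67.2023] 1.0531567304148217
(317.6, 266.15) (335.5, 145.8) [ 13.7886 -95.8666  69.0503] 1.0233595012658925
(318.3, 266.2) (334.5, 147.7) [ 13.9423 -95.0727  65.2843] 4.236423708652794
(318.3, 266.2) (335, 146.75) [ 14.2261 -95.3519  67.1155] 2.1480297350144935
(318.3, 266.2) (335.5, 145.8) [ 14.4982 -95.6338  68.956 ] 0.06810685212117705
```

```bash
cat > lip.py <<'E'
from prof import *
def lip(f,g):
    r=[]
    for im,ys,lev in((g,np.r_[np.arange(-.055,-.083,-.003)],125),(f,np.arange(-.045,-.083,-.003),83)):
        v=[]
        for y in ys:
            hs=np.arange(.02,.10,.0004);p=samp(im,0,y,hs)
            # last crossing from top (plateau) downwards
            if lev==125: idx=[i for i in range(len(hs)-1) if p[i]>=lev>p[i+1]]
            else: idx=[i for i in range(len(hs)-1) if p[i]<=lev<p[i+1]]
            if idx:v.append(hs[idx[-1]]*1e3)
        r.append((np.median(v),np.std(v),len(v)))
    return r
if __name__=="__main__":
    for n,t in(("e",32.3),("e2",48.115),("e3",54.92)):
        f,g=pickle.load(open(n+".pkl","rb"));r=lip(f,g);print(n,t,r,"offset",r[0][0]-t,r[1][0]-t)
E
python3 lip.py
```

```text
e 32.3 [(np.float64(43.600000000000065), np.float64(0.9797958971132723), 8), (np.float64(43.600000000000065), np.float64(0.4563814453597342), 13)] offset 11.300000000000068 11.300000000000068
e2 48.115 [(np.float64(59.2000000000001), np.float64(0.9303762679690426), 10), (np.float64(59.2000000000001), np.float64(0.5347122214456239), 13)] offset 11.0850000000001 11.0850000000001
e3 54.92 [(np.float64(65.80000000000013), np.float64(0.7756287771866158), 10), (np.float64(65.60000000000012), np.float64(0.5756395979652214), 13)] offset 10.880000000000123 10.68000000000012
```

Request:
{"method": "jog_arm", "body": {"commands": [[-0.08,0,-0.03,0,0,0],[-0.08,0,-0.03,0,0,0],[0,0,0,0,0,0]]}}

```text
time: 12.2
tcp_pos: [0.595, -0.2135, 0.1259]
tcp_rot: [0.376, 0.241, 0.889, -0.102]
ft_force: [-1.0, 0.0, -0.4]
grip_width: -0.0002
```

```bash
python3 c2.py
python3 - <<'E'
from rig import bot
from lip import *
f=bot.grab_frame("side");g=bot.grab_frame("top")
pickle.dump((f,g),open("e4.pkl","wb"));print(lip(f,g))
m=dict(f);m["color"]=np.maximum(f["color"],S["color"])
for n,im in(("side",m),("top",g)):
    P(n,im,.014,[-.094,-.095,-.096,-.097,-.098,-.1],.056,.084)
E
```

```text
pitch 44.097413988922604 rel lip mm: tcp [-3.7566  0.3135 56.264 ] tip [ 9.3908  0.2641 51.4533] corner [13.1705  0.2235 61.7835] F [-1.0263  0.005  -0.3626] t 12.2
[(np.float64(66.80000000000013), np.float64(7.3194535315145135), 10), (np.float64(67.60000000000014), np.float64(0.5521341059977379), 13)]
side k 0.014 h mm [56, 58, 60, 62, 64, 66, 68, 70, 72, 74, 76, 78, 80, 82, 84]
  y  -94 [194, 190, 182, 164, 150, 134, 118, 125, 116, 116, 113, 112, 114, 112, 110]
  y  -95 [191, 201, 173, 160, 133, 120, 100, 111, 115, 117, 115, 111, 112, 113, 111]
  y  -96 [186, 192, 174, 150, 122, 100, 86, 89, 106, 112, 117, 113, 109, 111, 111]
  y  -97 [186, 184, 176, 140, 114, 85, 69, 62, 90, 103, 109, 115, 111, 111, 110]
  y  -98 [180, 177, 181, 140, 107, 76, 59, 41, 65, 90, 98, 106, 113, 116, 114]
  y -100 [167, 184, 157, 137, 98, 73, 42, 33, 30, 45, 65, 74, 94, 106, 127]
top k 0.014 h mm [56, 58, 60, 62, 64, 66, 68, 70, 72, 74, 76, 78, 80, 82, 84]
  y  -94 [126, 115, 104, 91, 87, 80, 73, 81, 86, 89, 96, 92, 95, 101, 103]
  y  -95 [126, 116, 105, 95, 85, 74, 65, 71, 79, 83, 82, 82, 91, 97, 103]
  y  -96 [121, 116, 102, 88, 77, 65, 58, 59, 66, 67, 66, 71, 82, 90, 95]
  y  -97 [126, 117, 102, 80, 68, 57, 50, 48, 54, 52, 56, 60, 72, 85, 88]
  y  -98 [140, 124, 105, 80, 62, 50, 46, 47, 49, 48, 51, 55, 69, 81, 88]
  y -100 [155, 135, 100, 72, 55, 49, 47, 48, 47, 47, 49, 57, 74, 91, 105]
```

Request:
{"method": "jog_arm", "body": {"commands": [[0.19,0,0.07,0,0,0],[0.38,0,0.14,0,0,0],[0.3,0,0.1,0,0,0],[0,0,-1,0,0,0],[0,0,-3,0,0,0],[0,0,-4,0,0,0],[0,0,-2,0,0,0],[0,0,0,0,0,0]]}}

```text
time: 13.3
tcp_pos: [0.5264, -0.1737, 0.1897]
tcp_rot: [0.377, 0.241, 0.889, -0.102]
ft_force: [1.3, -0.3, -0.7]
grip_width: 0.0004
```

```bash
python3 c2.py
python3 - <<'E'
from rig import bot
from lip import *
f=bot.grab_frame("side");g=bot.grab_frame("top")
pickle.dump((f,g),open("e5.pkl","wb"));print(lip(f,g))
P("top",g,0,[.08,.06,.04,.02,0,-.02,-.04,-.06,-.07,-.08],.054,.08)
P("side",f,0,[.06,.04,.02,0,-.02,-.04,-.06,-.07,-.08],.054,.08)
m=dict(f);m["color"]=np.maximum(f["color"],S["color"])
P("side tip",m,.014,[-.095,-.096,-.097,-.1,-.105,-.111],.056,.096)
P("top tip",g,.014,[-.095,-.096,-.097,-.1,-.105,-.111],.056,.084)
a=np.hstack([cv2.resize(f["color"][:,:,::-1],(400,300)),cv2.resize(g["color"][:,:,::-1],(400,300))])
b=np.hstack([cv2.resize(f["color"][240:300,270:350,::-1],(400,300),interpolation=cv2.INTER_CUBIC),cv2.resize(g["color"][125:185,290:370,::-1],(400,300),interpolation=cv2.INTER_CUBIC)])
cv2.imwrite("pics/z.png",np.vstack([a,b]))
E
```

```text
pitch 44.042176593868 rel lip mm: tcp [-102.1159    0.4671   82.3127] tip [-88.9638   0.4186  77.5147] corner [-85.1941   0.3731  87.8485] F [ 1.2588 -0.3014 -0.738 ] t 13.3
[(np.float64(67.80000000000013), np.float64(0.5782732917920425), 10), (np.float64(68.00000000000013), np.float64(0.4196363599072591), 13)]
top k 0 h mm [54, 56, 58, 60, 62, 64, 66, 68, 70, 72, 74, 76, 78]
  y   80 [120, 136, 151, 155, 154, 148, 137, 123, 116, 115, 116, 116, 116]
  y   60 [149, 146, 152, 156, 153, 145, 131, 119, 113, 114, 116, 116, 115]
  y   40 [153, 160, 160, 156, 151, 142, 129, 115, 112, 114, 116, 116, 116]
  y   20 [183, 173, 162, 156, 153, 145, 128, 118, 113, 114, 116, 116, 116]
  y    0 [186, 174, 163, 155, 151, 145, 133, 120, 116, 115, 115, 116, 116]
  y  -20 [189, 178, 166, 159, 154, 145, 132, 120, 113, 114, 116, 116, 117]
  y  -40 [188, 176, 164, 156, 153, 148, 133, 118, 115, 115, 116, 116, 116]
  y  -60 [182, 169, 159, 159, 155, 146, 135, 124, 113, 115, 117, 117, 117]
  y  -70 [185, 175, 166, 157, 155, 149, 137, 125, 117, 115, 116, 117, 116]
  y  -80 [192, 187, 182, 174, 170, 167, 146, 1
[... 1260 characters left out ...]
132, 106, 76, 58, 35, 35, 32, 33, 36, 36, 38, 41, 35, 60, 113, 148, 175, 169]
  y -111 [143, 141, 124, 82, 55, 34, 25, 23, 24, 26, 30, 37, 39, 48, 42, 35, 28, 58, 87, 101]
top tip k 0.014 h mm [56, 58, 60, 62, 64, 66, 68, 70, 72, 74, 76, 78, 80, 82, 84]
  y  -95 [144, 133, 120, 105, 88, 77, 69, 75, 82, 86, 85, 85, 93, 97, 103]
  y  -96 [139, 136, 121, 98, 80, 67, 62, 64, 70, 70, 70, 73, 83, 91, 95]
  y  -97 [141, 138, 115, 85, 69, 60, 56, 53, 58, 56, 59, 63, 73, 86, 89]
  y -100 [157, 137, 102, 75, 57, 52, 52, 52, 51, 52, 54, 60, 76, 93, 106]
  y -105 [163, 145, 111, 80, 62, 55, 55, 55, 55, 55, 57, 68, 104, 139, 161]
  y -111 [153, 152, 133, 106, 76, 56, 54, 54, 54, 55, 56, 62, 91, 134, 157]
```

View pics/z.png

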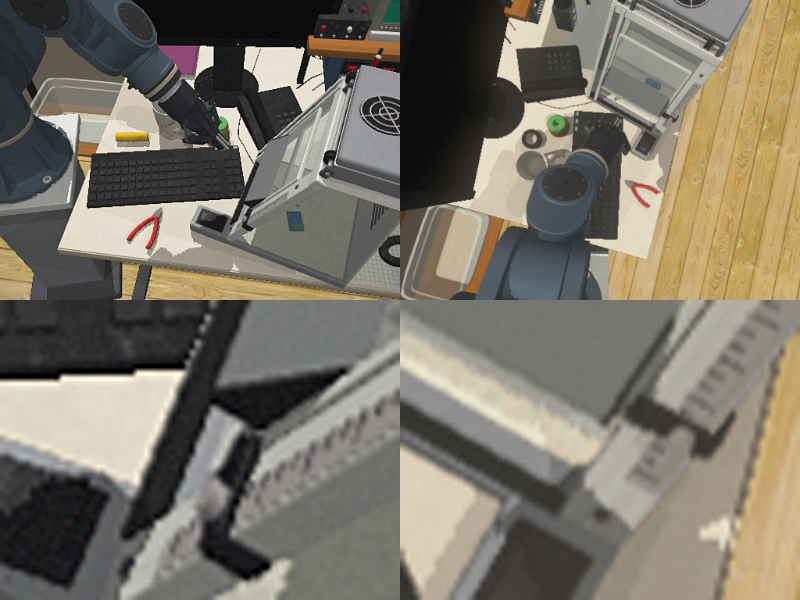

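Run:
```python
from rig import bot
print(bot.hand_in());s=bot.state();print(s["time"],s["ft_force"])
```

```text
the job is handed in; nothing more can be done
None
the job is handed in; nothing more can be done
```

I switched the fan on first, then raised the sash until its lip is level with the pointer, and handed the job in at about 13.3 s.

- **Switch:** I pressed the near end of the rocker straight down with the closed fingertips until it hit its stop. The force climbed from about 6 N to about 42 N at the wrist as it did, more than the switch needed. The picture taken afterwards shows the near end down and the far end up.
- **Sash:** I pushed up under the middle of the lip with less than about 3 N. The tool pointed 44° down rather than the 24° square to the window, because the arm's elbow limit ruled out the flatter angle. The sash stood still when I backed the fingers down and away.
- **Level:** In the last pictures, on my own slope scale, the lip edge reads about 67.5 mm (top view) and 68.0 mm (side view). The pointer tip reads about 67.5–68 mm in both, so they agree to within about 1 mm. By the same measure the sash is about 65 mm open.
- **Disagreement:** My early readings of the pointer tip ranged from 62 to 74 mm because black parts overlapped in the low-resolution pictures. They only settled once the lip was close and I had worked out the depth of the pointer.
- **Rest of the scene:** I never touched the pointer. The cutters, mug and jar look unmoved in the last pictures, and the arm ended about 9 cm clear of the sash. I did not measure their positions again.

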